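Load the die plate into the bench press, press once, ease the lever back

TASK

Slide the plate with the orange tab, brass disc end first, along the bed of the blue bench press and under the two guides until it is fully home against the stop, and let go of it. Then pull the red-handled lever down until you feel the ram bear firmly on the brass disc, hold it there for about a second without crushing it, and ease the lever slowly all the way back up against its spring, not letting it fly. Leave the plate home in the press and the other things on the bench where they are.

Things in the scene. Friction and masses are not known exactly. Their poses are not given: they have to be found in the camera images.
- press: Blue bench press, fixed. Origin at table level under the middle of the slot mouth; x = feed direction (away from the robot at yaw 0), z up. Base x -130 to +170 mm, 130 mm wide; its flat top, 30 mm above the table, is the bed. Column behind x 105 mm. Its head (70 mm wide, 200 to 255 mm above the table) spans x 0 to 165 mm.
- press_mouth (a point): Middle of the slot mouth, on the bed; axes as the press. From here two dark steel guides run 80 mm: inner faces 73 mm apart, lips over the plate's edges reach in to y +-28 mm, undersides 12.5 mm and tops 20.5 mm above the bed. For 25 mm before the mouth flared cheeks as high as the guides lead in, about 9 mm wider per side at the front; then the bed is open.
- press_stop (a point): Middle of the stop face at the slot's end, 5 mm above the bed, 80 mm past the mouth; axes as the press. Site plate_front comes here when the plate is home.
- lamp_nose (a point): Middle of the lower front edge of the white lamp nose over the bed: 50 mm wide, 201 to 224 mm above the table, from 55 mm before the mouth back to the head; axes as the press. With the plate home it overhangs the tab, so the gripper cannot stand upright there: its wrist must lean back towards the press's -x, by 30 to 40 degrees.
- plate: Loose aluminium die plate 140 x 70 x 10 mm, 0.28 to 0.46 kg. Origin at the centre of its underside, +x its front end, z up. On top a brass disc, 36 mm across, 6 mm high, at x +28 mm, and an upright orange grip tab at x -48 mm. Home, its origin is 10 mm past the mouth, the tab 38 mm before the mouth, the disc under the ram.
- plate_front (a point): Middle of the plate's front edge, 5 mm above its underside; axes as the plate.
- plate_tab (a point): Grip point in the orange tab, 48 mm behind the plate's centre, 32 mm above its underside; axes as the plate. The tab is 30 mm long (x), 14 mm thick (y), 10 to 50 mm above the underside; pinched along y, the gripper may lean freely about y.
- lever (a joint): Lever angle, rad: 0 = up, held by its spring; grows as the handle is pulled down; stop at 1.0. Pull at the handle: about 3 N at the top, 8 N more per rad. The ram sinks 30 mm per rad. Its nose meets the disc somewhere in 0.4 to 0.7 rad, differing each time and not told: felt as a sudden stiffening to 1 to 2 N per mm of handle travel. Let go beyond about 0.05 rad, it flies back.
- lever_pivot (a point): Point on the lever's turning axis (along the press's y), 228 mm above the table, 62 mm past the mouth, 145 mm to the press's +y side; axes as the press. At lever angle q the handle's middle is 170 mm from the axis towards the press's -x, in a direction 30 degrees above level minus q (4 mm farther along +y).
- lever_grip (a point): Middle of the red handle at the lever's free end: a level bar along the press's y, 24 mm thick, 80 mm long (black collar, 29 mm, at its outer end; the lever arm joins it 34 mm inward). Moves and turns with the lever.
- ram: Steel ram 28 mm thick, 38 mm past the mouth; its brass nose, on a stiff spring, is screwed in by an unknown amount. Driven by the lever: each N pulled at the handle beyond the lever's spring gives about 5.7 N on the disc. Firm is about 40 to 140 N on the disc (7 to 25 N extra at the handle); more crushes it. Origin: on its axis, 28 to 37 mm above the nose's face.
- doming_block: bystander: bronze doming cube, 55 mm, origin under its centre
- solder_block: bystander: pale soldering block 100 x 70 x 20 mm, origin under its centre
- hammer: bystander: hammer, 220 mm long, lying
- burnisher: bystander: red-handled burnisher, 170 mm long, lying
- jar: bystander: amber jar, 50 mm across, 70 mm high, origin under its centre
- pencil_pot: bystander: dark pot of pencils, 76 mm across, 175 mm high with the pencils, origin under its centre
- spool: bystander: copper spool, 60 mm across, 35 mm high, origin under its centre
Mind the look-alikes: they are no part of the job. Several things look just like the plate: the one meant starts nearest to the robot's base.

How it is judged:
By the outcome, as a careful person would: the job done as asked, in the order asked, and still so for the second after the job is handed in, with the robot touching nothing.
It also fails if it takes over 72 s, if anything falls off the work surface, if the arm or the gripper's body presses on something with over 40 N, if the wrist force passes 120 N, or if a joint passes its speed limit or range.

ROBOT

A 6-joint arm with a two-finger parallel gripper is mounted at the origin on the work surface. World frame = base frame: x ahead of the robot, y to its left, z up, the work surface at z = 0. Lengths are in mm, angles in rad, forces in N, time in s.
With the tool pointing down it reaches from about 350 to 775 mm from the base axis. Payload 7.3 kg.
Tool frame: the origin (TCP) lies midway between the tips of the shut fingers; the grasp point (between the pads) lies 19 mm behind it; z points along the fingers, y is the line along which they close (so a half turn about z gives the same grasp; the last joint's range is limited). The gripper opens to 92 mm and grips with 3 to 60 N. Pads are 19 mm wide; open, the fingers measure 130 mm over their backs; the gripper's body (75 mm by 190 mm) begins 47 mm behind the grasp point.
Start: joints at [-1.396, 0.342, 1.524, -0, 1.275, -0.146], TCP at [165.569, -498.229, 226.741] pointing down, gripper open.
Joint ranges: [-2.53, 2.53], [-0.77, 2.02], [0.04, 2.7], [-1, 4.14], [0.28, 2.66], [-3.11, 3.11]. Speed limits (rad/s): [2.57, 2.57, 3.14, 3.14, 3.14, 3.14].

INTERFACE

Orientations are given as [roll, pitch, yaw] about the fixed x, y, z axes, in that order (R = Rz(yaw) Ry(pitch) Rx(roll)).
In Python, from plant import bot gives the robot as it stands.
- The arm moves only by the tool servo_tool, never from a script. Its argument "deltas" is a list of rows, each a list of 2 entries, a list of its own where there are three numbers: the shift along the tool's x, y, z in m, then the turn, a rotation vector about the tool's x, y, z in degrees. A call has 1 to 20 rows; each row shifts and turns the commanded pose from where the row before left it, along the tool's axes as they then stand; what a row does not reach is not made up. A row lasts 1/8 s, in which the tool goes at most 62.5 mm and 10.7 degrees, less where a joint would pass 70% of its speed; a pose out of reach is approached as far as the arm can. A call with a gripper value outside its range is refused whole. "fingers" is the opening, from 0 (shut) to 1 (fully open), set as the call begins (left out, the last holds). The fingers move at their own pace and stop on an object; the grip force is fixed at half the most. Time passes only in rows, so rows that do not move let the fingers close. It gives the time, the measured TCP pose, the force, the opening and the grip force at its end, in the units of the state.
- bot.get_obs(): the state, without advancing time (a new reading comes with each control period).
- bot.capture(name): name is "scene" or "top" or "wrist"; returns the picture (420x560x3 uint8, red, green, blue); there is no depth.
- bot.camera_model(name): a dict with "mtx" (3x3 intrinsics, pixels), "dist" ([k1, k2, p1, p2, k3] as OpenCV has them; the pictures are not rectified), "xyz" and "rotation" of the camera in the world. Camera axes: x right, y down, z forward; pixel columns grow to the right and rows downward; lengths in mm; the calibration is good to about 2 mm. A picture is of the moment at which its call begins: read the wrist's pose just before it. camera_model takes no time and is no camera call; for the wrist camera it gives the pose at the moment of the call.
- bot.close_job(): hands the job in; it is judged then, once.
The state is a dict: "time": time; "joint_positions": joint angles; "dq": joint speeds; "tau": joint torques, N m; "tool_pos": TCP position; "tcp_rot": TCP orientation; "contact_force": force on the tool from outside, world axes, zero at the start; "moment": the same for the moment, N m; "grip_width": finger opening in mm; "finger_force": force on a finger pad.
Only numpy, scipy, OpenCV 4.12 (cv2) and the standard library are available. Lean on these libraries where they do the work, as an engineer would, in place of code of your own. Each camera call takes 0.05 s, during which the arm holds its last target. There are 200 camera calls.

## Working session

There is one attempt and no reset: what is moved stays moved. The work goes in short steps, Python scripts to look and compute and a tool call to move; the robot and the scene stay as the last step left them, time stands still between calls to the robot, and variables do not carry over. Pictures are saved under pics/ and viewed, at most 10 in all, crops included, and the job is handed in when it is done.

Besides the shell and the picture viewer there is one more tool, called after "Emit:" by a JSON object that holds its "method" and its "body", one argument or row to a line. servo_tool: Moves the arm, as the interface text tells. Its arguments: {"type":"object","properties":{"deltas":{"type":"array"},"fingers":{"type":"number"}},"required":["deltas"]}

```bash
mkdir -p pics
python3 - <<'E'
from plant import bot
import cv2,numpy as np
for n in ("scene","top"):
    im=bot.capture(n); cv2.imwrite(f"pics/{n}0.png",im[:,:,::-1]); m=bot.camera_model(n); print(n,{k:np.round(v,3).tolist() for k,v in m.items()})
o=bot.get_obs(); print(o)
E
```

```text
scene {'mtx': [[525.512, 0.0, 282.615], [0.0, 525.512, 202.409], [0.0, 0.0, 1.0]], 'dist': [-0.071, 0.0, 0.0, 0.0, 0.0], 'xyz': [1141.183, 935.927, 1172.116], 'rotation': [-2.315, 0.009, 2.57]}
top {'mtx': [[517.971, 0.0, 275.209], [0.0, 517.971, 212.976], [0.0, 0.0, 1.0]], 'dist': [0.067, 0.0, 0.0, 0.0, 0.0], 'xyz': [381.379, 2.888, 1488.47], 'rotation': [-3.016, 0.006, -1.572]}
{'time': 0.1, 'joint_positions': array([-1.39598723e+00,  3.42583023e-01,  1.52488356e+00, -4.02836883e-05,
        1.27542404e+00, -1.45996641e-01]), 'dq': array([ 0.00035662, -0.00200042, -0.00329622,  0.00060152,  0.0013225 ,
       -0.00030564]), 'tau': array([ 1.13395516e-03, -4.32004166e+01, -2.44694191e+01,  7.18227332e-02,
        5.26391761e-02, -4.82158441e-05]), 'tool_pos': array([ 165.49751911, -497.85809472,  226.16405487]), 'tcp_rot': array([-3.14030288e+00, -1.50713314e-04,  3.20817397e-01]), 'contact_force': array([ 0.38948729,  1.0519386 , -0.58200863]), 'moment': array([-0.03106102,  0.00667456, -0.00692153]), 'finger_force': 0.0, 'grip_width': 91.8529702852604}
```

View pics/scene0.png

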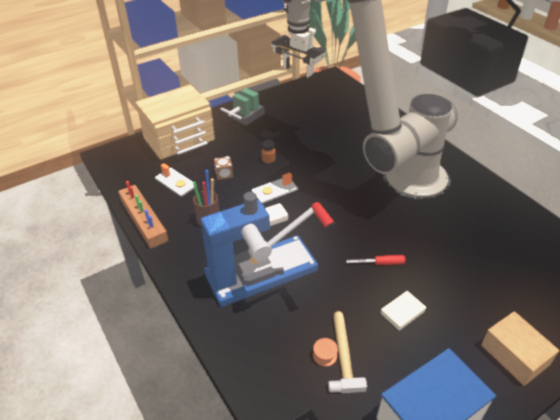

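View pics/top0.png

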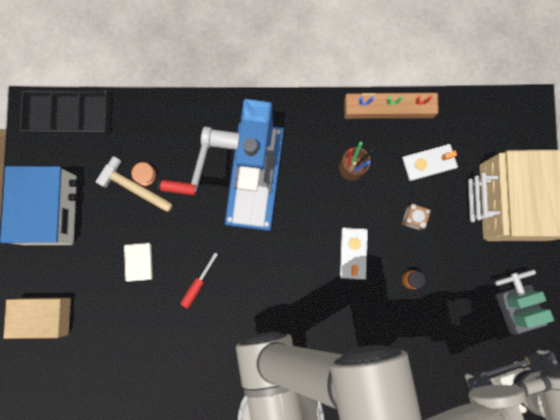

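Scene shows the press (top picture about (255,170), feed direction up the picture, lever handle (178,188)). Plate candidates in the top picture are A at (353,253) with tab (354,270), and B at (430,162) with tab (450,155). The red-handled burnisher (193,292) is a look-alike for the lever handle (178,188). The base is at the bottom, so A is nearest; I'll check it in a close crop.

```bash
cat > h.py <<'E'
from plant import bot
import cv2,numpy as np
from scipy.spatial.transform import Rotation as R
def cam(n):
    m=bot.camera_model(n); r=np.array(m['rotation'])
    Rc=r if r.shape==(3,3) else R.from_euler('xyz',r).as_matrix()
    return np.array(m['mtx']),np.array(m['dist']),np.array(m['xyz']),Rc
def back(c,uv,z):
    K,D,C,Rc=c
    p=cv2.undistortPoints(np.array(uv,float).reshape(-1,1,2),K,D)[:,0]
    d=np.c_[p,np.ones(len(p))]@Rc.T
    return C+d*((np.asarray(z)-C[2])/d[:,2])[:,None]
def proj(c,P):
    K,D,C,Rc=c
    X=(np.array(P,float).reshape(-1,3)-C)@Rc
    return cv2.projectPoints(X,np.zeros(3),np.zeros(3),K,D)[0][:,0]
E
python3 - <<'E'
from h import *
im=cv2.imread("pics/top0.png")
a=cv2.resize(im[90:240,190:290],None,fx=4,fy=4,interpolation=cv2.INTER_CUBIC)
b=cv2.resize(im[220:295,325:385],(400,500),interpolation=cv2.INTER_CUBIC)
b=np.vstack([b,np.zeros((100,400,3),np.uint8)])
cv2.imwrite("pics/c1.png",np.hstack([a,b]))
c=cam("top"); print(back(c,[[353,253],[430,162],[248,228]],[0,0,30]))
c2=cam("scene"); print(proj(c2,back(c,[[353,253],[430,162]],[0,0])))
E
```

```text
[[ 453.46157648 -211.53740085    0.        ]
 [ 717.92880785 -439.49826523    0.        ]
 [ 522.7657298    87.71647735   30.        ]]
[[273.03761688 189.66350819]
 [173.51608444 181.08656709]]
```

View pics/c1.png

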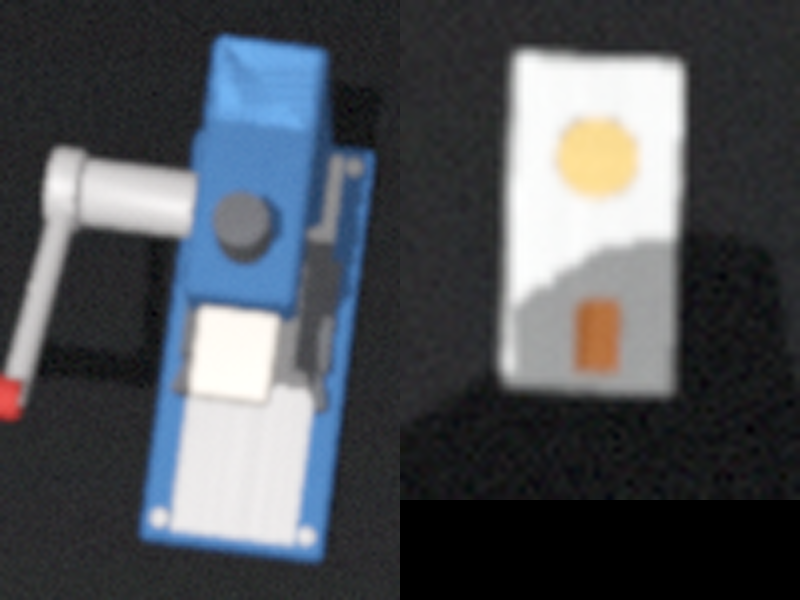

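```bash
cat >> h.py <<'E'
from scipy.optimize import least_squares
def fit2(model,world):
    "planar rigid fit -> x,y,yaw,resid"
    f=lambda q:(np.array(model)@np.array([[np.cos(q[2]),np.sin(q[2])],[-np.sin(q[2]),np.cos(q[2])]])+q[:2]-np.array(world)[:,:2]).ravel()
    s=least_squares(f,[500,0,0]); return s.x,np.round(s.fun,1)
E
python3 - <<'E'
from h import *
c=cam("top")
s=lambda pts,ox,oy,k:[(x/k+ox-.4,y/k+oy-.4) for x,y in pts]
pp=back(c,s([(143,541),(322,561),(375,150)],190,90,4),[30]*3)
q,r=fit2([[-130,65],[-130,-65],[170,-65]],pp); print("press",q,r)
pl=back(c,s([(110,50),(285,60),(275,395),(100,388)],325,220,6.667),[10]*4)
q2,r2=fit2([[70,35],[70,-35],[-70,-35],[-70,35]],pl); print("plate",q2,r2)
# predicted handle in top / scene
c2=cam("scene")
def T(q,p): 
    p=np.array(p,float);R2=np.array([[np.cos(q[2]),-np.sin(q[2])],[np.sin(q[2]),np.cos(q[2])]]);return np.r_[R2@p[:2]+q[:2],p[2]]
h=T(q,[62-170*np.cos(np.pi/6),149,228+85]); print("handle",h,proj(c,h),proj(c2,h))
for p in ([-130,65,30],[-130,-65,30],[170,-65,30]): print(proj(c2,T(q,p)))
print(proj(c2,T(q2,[-48,0,50])),proj(c2,T(q2,[28,0,16])))
E
```

```text
press [ 6.54092595e+02  7.25393309e+01 -1.21298237e-01] [ 1.1  0.9 -0.2 -1.5 -0.9  0.5]
plate [ 4.53225935e+02 -2.11381847e+02 -5.05176439e-02] [-2.  -2.3 -1.2  2.5  1.2  1.8  2.  -2. ]
handle [587.52362238 230.75676456 313.        ] [[178.77398496 188.19057616]] [[321.41929266 213.82446897]]
[[316.77963022 262.13297664]]
[[296.20727023 232.79140387]]
[[202.14110859 266.30539316]]
[[285.32416258 173.66742531]] [[265.70500088 188.86130154]]
```

Run:
```python
import cv2,numpy as np
im=cv2.imread("pics/scene0.png")
a=cv2.resize(im[165:305,195:335],(600,600),interpolation=cv2.INTER_CUBIC)
cv2.imwrite("pics/c2.png",a)
```

```text
(no output)
```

View pics/c2.png

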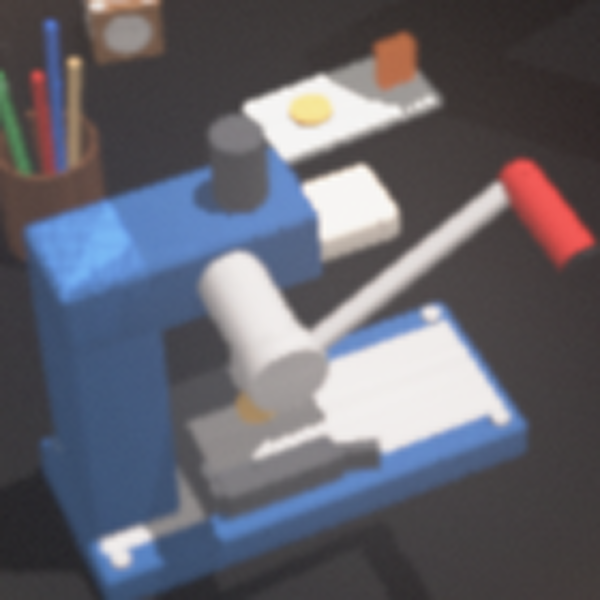

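Crop: A has its orange tab (395,60 in crop) at the robot's end, brass disc at (311,108), so it is the plate, disc already facing the feed direction; press bed is empty and the lever is up (handle (545,212)).

```bash
cat >> h.py <<'E'
PRESS=[654.1,72.5,-0.1213]; PLATE=[453.2,-211.4,-0.0505]
def T(q,p):
    p=np.array(p,float);c,s=np.cos(q[2]),np.sin(q[2]);return np.array([c*p[0]-s*p[1]+q[0],s*p[0]+c*p[1]+q[1],p[2]])
def rot(yaw,lean): return R.from_euler('xyz',[np.pi,0,yaw])*R.from_rotvec([0,np.radians(lean),0])
def plan(grasp,yaw,lean,off=19):
    o=bot.get_obs(); Rt=rot(yaw,lean); tcp=np.array(grasp)+Rt.apply([0,0,off])
    Rn=R.from_euler('xyz',o['tcp_rot']); d=tcp-o['tool_pos']
    print('tcp',np.round(tcp,1),'now',np.round(o['tool_pos'],1),'t',round(o['time'],2),'F',np.round(o['contact_force'],1))
    print('shift in current axes',np.round(Rn.inv().apply(d)/1000,4),'in target axes',np.round(Rt.inv().apply(d)/1000,4),
      'turn deg',np.round((Rn.inv()*Rt).as_rotvec(degrees=True),2))
E
python3 - <<'E'
from h import *
g=T(PLATE,[-48,0,38]); plan(g+[0,0,110],PLATE[2],0); plan(g+[0,0,110],PLATE[2],35)
E
```

```text
tcp [ 405.3 -209.   129. ] now [ 165.5 -497.9  226.2] t 0.1 F [ 0.4  1.1 -0.6]
shift in current axes [ 0.3186 -0.1984  0.0975] in target axes [ 0.2249 -0.3006  0.0972] turn deg [-7.000e-02  1.000e-02  2.127e+01]
tcp [ 416.1 -209.5  132.4] now [ 165.5 -497.9  226.2] t 0.1 F [ 0.4  1.1 -0.6]
shift in current axes [ 0.3288 -0.1945  0.094 ] in target axes [ 0.1394 -0.3006  0.212 ] turn deg [-6.57 34.6  20.58]
```

Emit:
{"method": "servo_tool", "body": {
  "deltas": [
    [[0.02, -0.012, 0], [0, 0, 0]],
    [[0.041, -0.0245, 0], [0, 0, 0]],
    [[0.041, -0.0245, 0.006], [0, 0, 0]],
    [[0.041, -0.0245, 0.008], [0, 0, 0]],
    [[0.041, -0.0245, 0.008], [0, 0, 0]],
    [[0.041, -0.0245, 0.008], [0, 0, 0]],
    [[0.041, -0.0245, 0.008], [0, 0, 0]],
    [[0.041, -0.0245, 0.008], [0, 0, 0]],
    [[0.022, -0.011, 0.008], [0, 0, 0]],
    [[0, 0, 0], [0, 0, 7]],
    [[0, 0, 0], [0, 0, 7]],
    [[0, 0, 0], [0, 0, 7.3]],
    [[0, 0, 0], [0, 7, 0]],
    [[0, 0, 0], [0, 7, 0]],
    [[0, 0, 0], [0, 7, 0]],
    [[0, 0, 0], [0, 7, 0]],
    [[0, 0, 0], [0, 7, 0]],
    [[0, 0, 0], [0, 0, 0]]
  ],
  "fingers": 1.0
}}

```text
time: 2.35
tool_pos: [415.6, -207.3, 171.6]
tcp_rot: [-3.133, -0.587, -0.055]
contact_force: [0.3, -0.5, -0.2]
grip_width: 91.8
finger_force: 0.0
```

Run:
```python
from h import *
g=T(PLATE,[-48,0,38]); plan(g+[0,0,110],PLATE[2],35); o=bot.get_obs(); print(o['joint_positions'])
c=cam('wrist'); im=bot.capture('wrist'); cv2.imwrite('pics/w1.png',im[:,:,::-1])
print(proj(c,[T(PLATE,p) for p in ([70,35,10],[70,-35,10],[-70,-35,10],[-70,35,10],[28,0,16],[-48,0,50])]).round(1).tolist())
np.savez('w1.npz',K=c[0],D=c[1],C=c[2],R=c[3])
```

```text
tcp [ 416.1 -209.5  132.4] now [ 415.6 -207.3  171.6] t 2.35 F [ 0.3 -0.5 -0.2]
shift in current axes [-0.0211  0.0024  0.033 ] in target axes [-0.0219  0.0022  0.0325] turn deg [-0.35  1.37 -0.2 ]
[-0.94383143  0.10544196  2.20343391  0.84598771  0.62067152  0.02648173]
[[254.3, 185.3], [324.3, 185.2], [329.5, 332.5], [249.9, 332.5], [289.4, 223.8], [289.8, 303.8]]
```

View pics/w1.png

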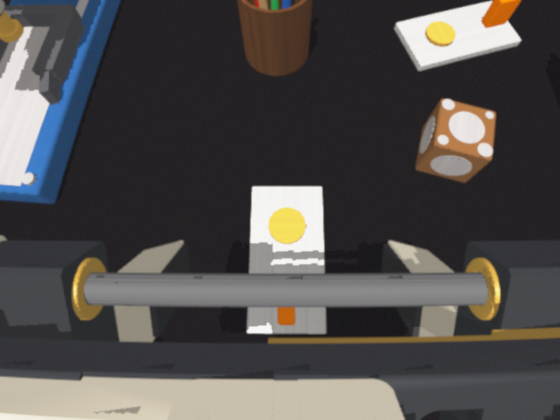

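Wrist view: plate corners (251,187),(323,186),(326,332),(248,332), tab at (286,315) between the open fingers; plate is ~2 mm further +y than estimated.

```bash
sed -i 's/PLATE=.*/PLATE=[452.5,-209.3,-0.0505]/' h.py
python3 - <<'E'
from h import *
g=T(PLATE,[-48,0,37]); plan(g,PLATE[2],35)
E
```

```text
tcp [ 415.4 -207.4   21.4] now [ 416.2 -208.1  172.2] t 2.4 F [ 0.2 -0.2  0.2]
shift in current axes [-0.0841  0.0003  0.1251] in target axes [-0.0871 -0.0006  0.123 ] turn deg [-0.31  1.39 -0.14]
```

Emit:
{"method": "servo_tool", "body": {
  "deltas": [
    [[0, 0, 0], [-0.3, 1.4, -0.1]],
    [[-0.0087, 0, 0.0123], [0, 0, 0]],
    [[-0.0087, 0, 0.0123], [0, 0, 0]],
    [[-0.0087, 0, 0.0123], [0, 0, 0]],
    [[-0.0087, 0, 0.0123], [0, 0, 0]],
    [[-0.0087, 0, 0.0123], [0, 0, 0]],
    [[-0.0087, 0, 0.0123], [0, 0, 0]],
    [[-0.0087, 0, 0.0123], [0, 0, 0]],
    [[-0.0087, -0.0006, 0.0123], [0, 0, 0]],
    [[-0.0087, 0, 0.0123], [0, 0, 0]],
    [[-0.0087, 0, 0.0123], [0, 0, 0]],
    [[0, 0, 0], [0, 0, 0]]
  ]
}}

```text
time: 3.9
tool_pos: [417.5, -207.5, 21.2]
tcp_rot: [-3.14, -0.613, -0.049]
contact_force: [-0.4, -0.3, 0.2]
grip_width: 91.4
finger_force: 0.0
```

Emit:
{"method": "servo_tool", "body": {
  "deltas": [
    [[0, 0, 0], [0, 0, 0]],
    [[0, 0, 0], [0, 0, 0]],
    [[0, 0, 0], [0, 0, 0]],
    [[0, 0, 0], [0, 0, 0]],
    [[0, 0, 0], [0, 0, 0]],
    [[0, 0, 0], [0, 0, 0]]
  ],
  "fingers": 0.0
}}

```text
time: 4.65
tool_pos: [416.5, -208.3, 21.8]
tcp_rot: [3.14, -0.613, -0.048]
contact_force: [-0.6, -0.2, 0.0]
grip_width: 36.0
finger_force: 0.0
```

Emit:
{"method": "servo_tool", "body": {
  "deltas": [
    [[0, 0, 0], [0, 0, 0]],
    [[0, 0, 0], [0, 0, 0]],
    [[0, 0, 0], [0, 0, 0]],
    [[0, 0, 0], [0, 0, 0]],
    [[0, 0, 0], [0, 0, 0]]
  ],
  "fingers": 0.0
}}

```text
time: 5.28
tool_pos: [416.4, -208.0, 21.7]
tcp_rot: [3.14, -0.613, -0.048]
contact_force: [-1.3, 1.5, 0.6]
grip_width: 13.9
finger_force: 30.0
```

Emit:
{"method": "servo_tool", "body": {
  "deltas": [
    [[0.003, 0, -0.004], [0, 0, 0]],
    [[0.006, 0, -0.008], [0, 0, 0]],
    [[0.0086, 0, -0.0123], [0, 0, 0]],
    [[0.0086, 0, -0.0123], [0, 0, 0]],
    [[0.0086, 0, -0.0123], [0, 0, 0]],
    [[0.0086, 0, -0.0123], [0, 0, 0]],
    [[0.004, 0, -0.006], [0, 0, 0]],
    [[0, 0, 0], [0, 0, 0]],
    [[0, 0, 0], [0, 0, 0]]
  ]
}}

```text
time: 6.4
tool_pos: [416.3, -208.0, 103.4]
tcp_rot: [3.14, -0.612, -0.049]
contact_force: [-0.4, -0.2, -4.5]
grip_width: 14.0
finger_force: 30.0
```

Run:
```python
from h import *
c=cam('wrist'); im=bot.capture('wrist'); o=bot.get_obs(); s=bot.capture('scene')
g=o['tool_pos']-R.from_euler('xyz',o['tcp_rot']).apply([0,0,19]); print(g,o['moment'],o['contact_force'],o['grip_width'])
crop=cv2.resize(im[130:370,200:380],(450,600)); 
u=proj(cam('scene'),g)[0].astype(int); print(u); x0=max(u[0]-50,0);y0=max(u[1]-60,0)
sc=cv2.resize(s[y0:y0+120,x0:x0+70],(350,600),interpolation=cv2.INTER_CUBIC)
cv2.imwrite('pics/w2.png',np.hstack([crop,sc])[:,:,::-1])
print(proj(c,[g+R.from_euler('z',-.0505).apply(p) for p in ([118,35,-27],[118,-35,-27],[76,0,-21])]).round(1).tolist())
q=T(PRESS,[-100-48,0,60+37]);plan(q,PRESS[2],35)
```

```text
[ 405.36286298 -207.39338508  118.90227816] [0.04094882 0.88960726 0.0123293 ] [ 0.01307734 -0.64471009 -4.48541174] 13.593763791430911
[285 157]
[[229.4, 94.1], [343.3, 94.4], [286.3, 149.0]]
tcp [518.   89.1  81.4] now [ 416.3 -207.9  103.4] t 6.5 F [-0.9 -0.  -5.1]
shift in current axes [ 0.0586 -0.3017  0.0678] in target axes [ 0.0407 -0.3072  0.0553] turn deg [-2.34 -0.09  3.4 ]
```

View pics/w2.png

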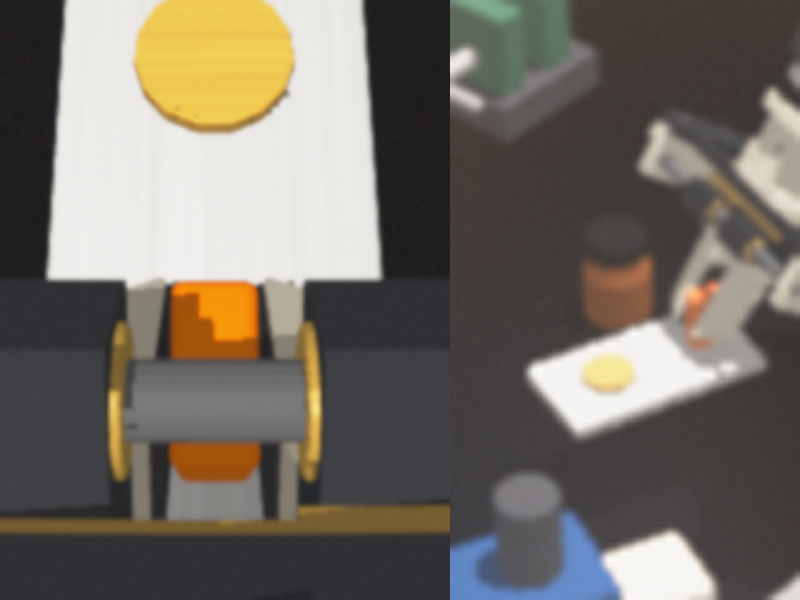

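The plate hangs level and straight in the grip (disc at wrist pixel (286,150), as predicted).

Emit:
{"method": "servo_tool", "body": {
  "deltas": [
    [[0.0037, -0.0168, 0.0026], [0, 0, 0]],
    [[0.0074, -0.0336, 0.0052], [0, 0, 0]],
    [[0.0074, -0.0336, 0.0052], [0, 0, 0]],
    [[0.0074, -0.0336, 0.0052], [0, 0, 0]],
    [[0.0074, -0.0336, 0.0052], [0, 0, 0]],
    [[0.0074, -0.0336, 0.0052], [0, 0, 0]],
    [[0.0074, -0.0336, 0.0052], [0, 0, 0]],
    [[0.0074, -0.0336, 0.0052], [0, 0, 0]],
    [[0.0074, -0.0336, 0.0052], [0, 0, 0]],
    [[0.0037, -0.0168, 0.0026], [-1.2, 0, 1.7]],
    [[0, 0, 0], [-1.2, 0, 1.7]],
    [[0, 0, 0], [0, 0, 0]],
    [[0, 0, 0], [0, 0, 0]]
  ]
}}

```text
time: 8.12
tool_pos: [490.9, 69.0, 73.9]
tcp_rot: [-3.102, -0.671, -0.125]
contact_force: [-0.2, -0.1, -4.6]
grip_width: 13.5
finger_force: 30.0
```

Run:
```python
from h import *
c=cam('wrist'); im=bot.capture('wrist'); cv2.imwrite('pics/w3.png',im[:,:,::-1])
np.savez('w3.npz',K=c[0],D=c[1],C=c[2],R=c[3])
P={'flareL':[-25,36.5+9,50.5],'flareR':[-25,-45.5,50.5],'mouthL':[0,36.5,50.5],'mouthR':[0,-36.5,50.5],'lipL':[0,28,50.5],'lipR':[0,-28,50.5],'baseL':[-130,65,30],'baseR':[-130,-65,30],'baseBR':[170,-65,30],'lampL':[-55,25,201],'lampR':[-55,-25,201],'stop':[80,0,35]}
for k,v in P.items(): print(k,proj(c,T(PRESS,v)).round(1)[0])
q=T(PRESS,[-105-48,0,60+37]);plan(q,PRESS[2],35)
```

```text
flareL [193.7  81. ]
flareR [323.5  79.6]
mouthL [210.4  55. ]
mouthR [310.1  53.6]
lipL [221.8  54.7]
lipR [298.4  53.7]
baseL [151.1 231.1]
baseR [356.9 233. ]
baseBR [336.2 -52.3]
lampL [ 127.2 -185.9]
lampR [ 287.4 -198.1]
stop [266.5   1.9]
tcp [513.   89.7  81.4] now [491.   68.8  74. ] t 8.18 F [-0.8 -0.1 -4.4]
shift in current axes [ 0.0197 -0.0232  0.0071] in target axes [ 0.0201 -0.0234  0.005 ] turn deg [-2.12 -3.5  -0.14]
```

View pics/w3.png

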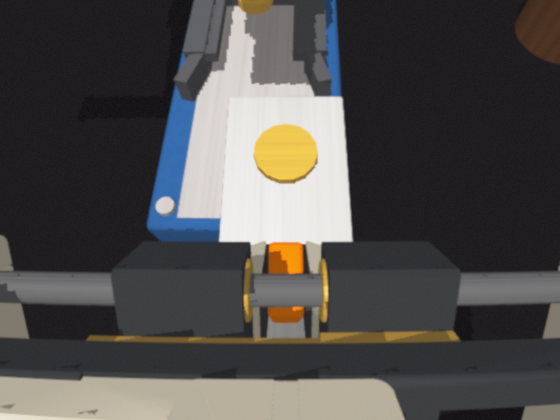

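Wrist view: plate above the bed, cheeks' front ends at (190,90) and (320,85), base left corner (148,228), right base edge at (340,97); all about 4–5 px left of prediction, so I refine the press pose from the blue edges.

Run:
```python
from h import *
im=cv2.imread('pics/w3.png').astype(int); z=np.load('w3.npz'); c=(z['K'],z['D'],z['C'],z['R'])
B,G,Rr=im[...,0],im[...,1],im[...,2]; blue=(B>90)&(B-Rr>50)
L=[];Rt=[]
for v in range(5,215,6):
    xs=np.where(blue[v,130:360])[0]+130
    if len(xs)==0: continue
    if xs[0]<215: L.append((xs[0]-.5,v))
    if v<95 and xs[-1]>325: Rt.append((xs[-1]+.5,v))
print(L[::6],Rt[::4])
for u in (170,185,200): print(u,[(v,im[v,u].tolist()) for v in range(214,240,3)])
pl=back(c,L,[30]*len(L)); pr=back(c,Rt,[30]*len(Rt))
def f(q):
    n=np.array([-np.sin(q[1]),np.cos(q[1])]); o=np.array([654.,0]) 
    return np.r_[(pl[:,:2]-o)@n-q[0]-65,(pr[:,:2]-o)@n-q[0]+65]
s=least_squares(f,[72,-.12],loss='soft_l1'); print(s.x,f(s.x).round(1))
for p,w in((pl,'L'),(pr,'R')): a=np.polyfit(p[:,0],p[:,1],1); print(w,np.arctan(a[0]),np.polyval(a,654))
cv2.imwrite('pics/c3.png',cv2.resize(im[0:120,160:360].astype(np.uint8),(800,480),interpolation=cv2.INTER_CUBIC))
```

```text
[(np.float64(181.5), 53), (np.float64(169.5), 107), (np.float64(162.5), 143), (np.float64(154.5), 179)] [(np.float64(335.5), 5), (np.float64(337.5), 29), (np.float64(338.5), 53), (np.float64(339.5), 77)]
170 [(214, [135, 109, 100]), (217, [175, 109, 55]), (220, [175, 109, 55]), (223, [175, 111, 56]), (226, [172, 108, 56]), (229, [125, 79, 43]), (232, [115, 73, 39]), (235, [113, 73, 40]), (238, [113, 73, 42])]
185 [(214, [210, 214, 218]), (217, [192, 181, 180]), (220, [177, 110, 54]), (223, [177, 110, 55]), (226, [172, 109, 55]), (229, [139, 89, 47]), (232, [119, 77, 43]), (235, [115, 75, 40]), (238, [112, 73, 40])]
200 [(214, [209, 211, 217]), (217, [198, 194, 195]), (220, [177, 110, 54]), (223, [178, 111, 56]), (226, [172, 108, 54]), (229, [155, 99, 51]), (232, [119, 77, 41]), (235, [115, 74, 41]), (238, [113, 72, 39])]
[76.30984705 -0.11684116] [-1.4 -0.8 -0.9 -0.8 -1.  -0.3 -0.5 -0.6 -0.7 -0.1 -0.2 -0.3 -0.5  0.2
  0.1 -0.  -0.1 -0.2  0.4  0.3  0.2  0.1  0.1  0.7  0.1 -0.4  0.   0.4
 -0.1  0.3  0.6  0.2  0.5  0.8  0.4  0.7  1.   0.6  0.9]
L -0.12772277749177502 141.48506478581987
R -0.12720055278869313 12.039202667020163
```

View pics/c3.png

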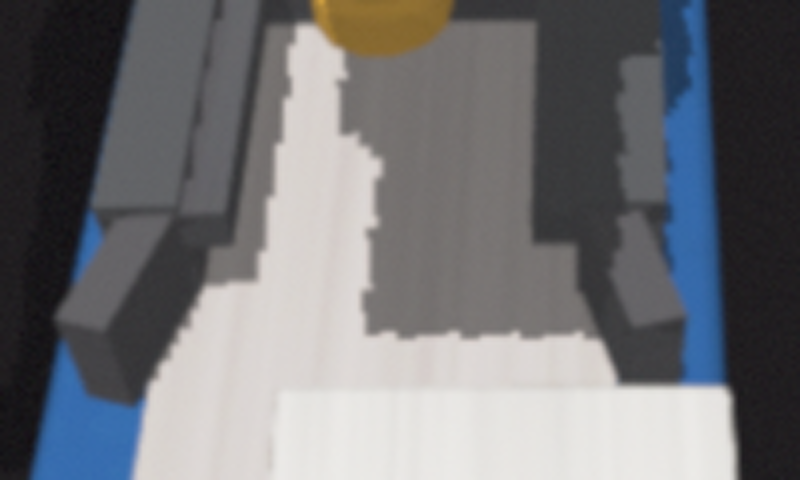

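```bash
sed -i 's/^PRESS=\[[^]]*\]/PRESS=[654.1,76.8,-0.1275]/' h.py
python3 - <<'E'
from h import *
z=np.load('w3.npz'); c=(z['K'],z['D'],z['C'],z['R'])
P={'flareL':[-25,36.5+9,50.5],'flareR':[-25,-45.5,50.5],'lipL':[0,28,50.5],'lipRlow':[0,-28,42.5],'base mid':[-130,40,30]}
for k,v in P.items(): print(k,proj(c,T(PRESS,v)).round(1)[0])
mid=back(c,[[186.25,82.5],[318.75,81.25]],[50.5]*2); print(mid, mid.mean(0),T(PRESS,[-25,0,50.5]))
print(T(PRESS,[-130,40,30]),back(c,[[185,228.5]],[30]))
q=T(PRESS,[-110-48,0,30+6+37]);plan(q,PRESS[2],35)
E
```

```text
flareL [187.5  81.3]
flareR [317.1  80.5]
lipL [216.   55.2]
lipRlow [292.6  62.9]
base mid [181.6 231.8]
[[634.13752006 125.99588381  50.5       ]
 [622.71103296  33.81246934  50.5       ]] [628.42427651  79.90417658  50.5       ] [629.302928    79.97887088  50.5       ]
[530.241419  133.0054438  30.       ] [[532.25568741 130.84067065  30.        ]]
tcp [508.2  95.5  57.4] now [491.   68.8  74. ] t 8.18 F [-0.8 -0.1 -4.4]
shift in current axes [ 0.0004 -0.0277  0.0226] in target axes [ 0.0017 -0.0286  0.0214] turn deg [-2.33 -3.49  0.15]
```

Emit:
{"method": "servo_tool", "body": {
  "deltas": [
    [[0, 0, 0], [-1.2, -1.8, 0]],
    [[0, 0, 0], [-1.1, -1.7, 0.1]],
    [[0, -0.0096, 0], [0, 0, 0]],
    [[0, -0.0096, 0], [0, 0, 0]],
    [[0, -0.0094, 0], [0, 0, 0]],
    [[0.0004, 0, 0.0053], [0, 0, 0]],
    [[0.0004, 0, 0.0053], [0, 0, 0]],
    [[0.0004, 0, 0.0053], [0, 0, 0]],
    [[0.0005, 0, 0.0053], [0, 0, 0]],
    [[0, 0, 0], [0, 0, 0]],
    [[0, 0, 0], [0, 0, 0]]
  ]
}}

```text
time: 9.55
tool_pos: [499.5, 95.1, 41.2]
tcp_rot: [3.14, -0.636, -0.126]
contact_force: [-17.1, 3.1, 14.3]
grip_width: 13.8
finger_force: 30.0
```

Run:
```python
from h import *
q=T(PRESS,[-110-48,0,30+37]);plan(q,PRESS[2],35)
```

```text
tcp [508.2  95.5  51.4] now [499.5  95.1  41.2] t 9.55 F [-17.1   3.1  14.3]
shift in current axes [ 0.013  -0.0015 -0.0031] in target axes [ 0.0129 -0.0015 -0.0035] turn deg [ 0.03 -1.44  0.06]
```

Emit:
{"method": "servo_tool", "body": {
  "deltas": [
    [[0.0057, 0, -0.0082], [0, 0, 0]],
    [[0.0057, 0, -0.0082], [0, 0, 0]],
    [[0.0057, 0, -0.0082], [0, 0, 0]],
    [[0.0057, 0, -0.0082], [0, 0, 0]],
    [[0, 0, 0], [0, 0, 0]],
    [[0, 0, 0], [0, 0, 0]]
  ]
}}

```text
time: 10.3
tool_pos: [494.3, 96.6, 68.5]
tcp_rot: [3.135, -0.66, -0.127]
contact_force: [0.4, 0.2, -4.2]
grip_width: 13.6
finger_force: 30.0
```

Run:
```python
from h import *
q=T(PRESS,[-110-48,0,30+37]);plan(q,PRESS[2],35)
o=bot.get_obs();print(o['joint_positions'].round(3),o['dq'].round(3),o['contact_force'].round(1),o['moment'].round(2),o['grip_width'])
im=bot.capture('wrist'); s=bot.capture('scene')
a=cv2.resize(im[0:280,130:380],(500,560)); b=cv2.resize(s[150:290,230:305],(300,560),interpolation=cv2.INTER_CUBIC)
cv2.imwrite('pics/c4.png',np.hstack([a,b])[:,:,::-1])
```

```text
tcp [508.2  95.5  51.4] now [494.3  96.6  68.5] t 10.3 F [ 0.4  0.2 -4.2]
shift in current axes [ 0.0006 -0.0008  0.022 ] in target axes [ 0.0017 -0.0007  0.022 ] turn deg [ 0.33 -2.83  0.03]
[ 0.151  0.417  2.308  3.815  0.283 -2.003] [-0.003  0.005 -0.001 -0.002 -0.    -0.002] [ 0.4  0.2 -4.2] [ 0.19  0.94 -0.05] 13.62603041216719
```

View pics/c4.png

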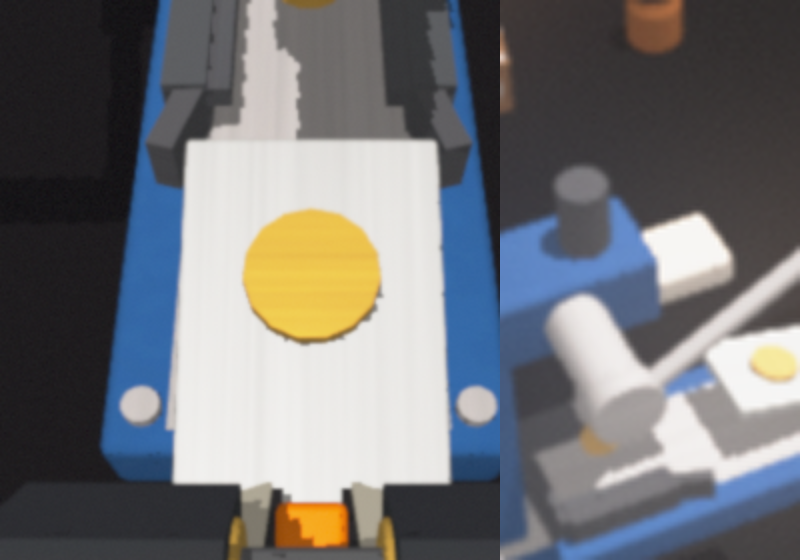

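Picture: plate level above the bed and centred between the cheeks (front edge (190–435,142) in the crop). The arm's wrist joint 5 is on its limit (0.283), which is why moves fall short; I need a kinematic check.

```bash
cat > fk.py <<'E'
from h import *
D=[([-1.39598723,.342583,1.52488356,0,1.27542404,-.146],[165.5,-497.86,226.16],[-3.1403,-.00015,.3208]),
([-.94383143,.10544196,2.20343391,.84598771,.62067152,.02648173],[415.6,-207.3,171.6],[-3.133,-.587,-.055]),
([.151,.417,2.308,3.815,.283,-2.003],[494.3,96.6,68.5],[3.135,-.66,-.127])]
def rotq(q): return R.from_euler('ZYZYZ',[q[0],q[1]+q[2],q[3],q[4],q[5]]) if 0 else R.from_euler('z',q[0])*R.from_euler('y',q[1]+q[2])*R.from_euler('z',q[3])*R.from_euler('y',q[4])*R.from_euler('z',q[5])
def fkp(q,k):
    h,L1,L2,d,e=k; t=q[1]; u=q[1]+q[2]
    w=np.array([L1*np.sin(t)+L2*np.sin(u)+e*np.cos(u),0,h+L1*np.cos(t)+L2*np.cos(u)-e*np.sin(u)])
    return R.from_euler('z',q[0]).apply(w)+rotq(q).apply([0,0,d])
E
python3 - <<'E'
from fk import *
for q,p,r in D: print((rotq(q).inv()*R.from_euler('xyz',r)).as_rotvec(degrees=True).round(1))
s=least_squares(lambda k:np.concatenate([fkp(q,k)-p for q,p,_ in D]+[[.01*k[4]]]),[200,400,400,250,0]); print(s.x,s.fun.round(1))
E
```

```text
[ 0. -0. 90.]
[-0. -0. 90.]
[-0. -0. 90.]
[357.68365782 469.53137094 403.2195936  384.88619003  84.74047543] [-75.4 -12.3 -10.  -32.1 -36.5  -1.5  12.3 -87.3  11.5   0.8]
```

```bash
sed -i 's/h,L1,L2,d,e=k/h,L1,L2,d,e,b=k/; s/\*np.cos(u),0,h/*np.cos(u),b,h/' fk.py
python3 - <<'E'
from fk import *
o=bot.get_obs(); D.append((o['joint_positions'],o['tool_pos'],o['tcp_rot']))
s=least_squares(lambda k:np.concatenate([fkp(q,k)-p for q,p,_ in D]+[[.01*k[4]]]),[200,400,400,250,0,0]); print(s.x,s.fun.round(1))
E
```

```text
[222.83425709 506.17263319 379.59138752 318.04635617  46.44935303
  76.44482953] [ 0.1  0.  -0.  -0.  -0.   0.   0.  -0.1  0.   0.   0.1 -0.   0.5]
```

```bash
cat >> fk.py <<'E'
KK=[222.834,506.173,379.591,318.046,46.449,76.445]
LO=np.array([-2.53,-.77,.04,-1,.28,-3.11]);HI=np.array([2.53,2.02,2.7,4.14,2.66,3.11])
def ik(tcp,Rt,q0):
    f=lambda q:np.r_[(fkp(q,KK)-tcp)/100,((rotq(q)*R.from_euler('z',np.pi/2)).inv()*Rt).as_rotvec()]
    s=least_squares(f,np.clip(q0,LO+.001,HI-.001),bounds=(LO,HI)); return s.x,np.abs(s.fun).max()
def sols(grasp,yaw,lean,off=19):
    Rt=rot(yaw,lean); tcp=np.array(grasp)+Rt.apply([0,0,off]); out=[]
    for q4 in (0,.8,3.1,3.8,-.6):
        for q5 in (.4,.9):
          for q6 in (0,-2,2):
            q,e=ik(tcp,Rt,[np.arctan2(tcp[1],tcp[0])-.1,.5,1.9,q4,q5,q6])
            if e<1e-3 and not any(np.allclose(q,p,atol=.05) for p in out): out.append(q)
    return out
E
python3 - <<'E'
from fk import *
for x,z in ((-168,100),(-158,67),(-110,67),(-70,67),(-38,67)):
    for lean in (0,15,20,25,30,35,40):
        print(x,z,lean,[q.round(2).tolist() for q in sols(T(PRESS,[x,0,z]),PRESS[2],lean)])
E
```

```text
-168 100 0 [[0.04, 0.46, 1.79, -0.0, 0.89, 1.74]]
-168 100 15 [[0.08, 0.38, 1.99, -0.11, 0.52, 1.86]]
-168 100 20 [[0.09, 0.36, 2.06, -0.2, 0.39, 1.96]]
-168 100 25 []
-168 100 30 []
-168 100 35 []
-168 100 40 [[0.15, 0.39, 2.31, 3.8, 0.29, -1.99]]
-158 67 0 [[0.04, 0.53, 1.79, -0.0, 0.82, 1.74]]
-158 67 15 [[0.07, 0.45, 2.0, -0.12, 0.44, 1.87]]
-158 67 20 [[0.08, 0.44, 2.07, -0.24, 0.3, 2.0]]
-158 67 25 []
-158 67 30 []
-158 67 35 []
-158 67 40 [[0.14, 0.49, 2.31, 3.62, 0.38, -1.81]]
-110 67 0 [[0.03, 0.59, 1.66, 0.0, 0.88, 1.72]]
-110 67 15 [[0.05, 0.51, 1.88, -0.1, 0.5, 1.83]]
-110 67 20 [[0.06, 0.49, 1.95, -0.18, 0.36, 1.92]]
-110 67 25 []
-110 67 30 []
-110 67 35 []
-110 67 40 [[0.11, 0.52, 2.2, 3.67, 0.3, -1.89]]
-70 67 0 [[0.02, 0.65, 1.55, -0.0, 0.94, 1.71]]
-70 67 15 [[0.04, 0.56, 1.77, -0.08, 0.55, 1.8]]
-70 67 20 [[0.05, 0.54, 1.85, -0.15, 0.41, 1.87]]
-70 67 25 []
-70 67 30 []
-70 67 35 []
-70 67 40 []
-38 67 0 [[0.01, 0.69, 1.45, -0.0, 0.99, 1.71]]
-38 67 15 [[0.03, 0.6, 1.69, -0.07, 0.6, 1.78]]
-38 67 20 [[0.04, 0.58, 1.76, -0.13, 0.46, 1.84]]
-38 67 25 [[0.04, 0.57, 1.83, -0.23, 0.32, 1.95]]
-38 67 30 []
-38 67 35 []
-38 67 40 []
```

Run:
```python
from fk import *
for x,z in ((-158,67),(-110,67),(-70,67),(-38,67)):
    for lean in (38,40,42,44,47,50):
        print(x,z,lean,[q.round(2).tolist() for q in sols(T(PRESS,[x,0,z]),PRESS[2],lean)])
```

```text
-158 67 38 [[0.14, 0.48, 2.29, 3.69, 0.31, -1.89]]
-158 67 40 [[0.14, 0.49, 2.31, 3.62, 0.38, -1.81]]
-158 67 42 [[0.15, 0.51, 2.33, 3.58, 0.45, -1.76]]
-158 67 44 [[0.16, 0.53, 2.36, 3.54, 0.52, -1.72]]
-158 67 47 [[0.17, 0.56, 2.39, 3.51, 0.63, -1.67]]
-158 67 50 [[0.18, 0.6, 2.41, 3.49, 0.75, -1.63]]
-110 67 38 []
-110 67 40 [[0.11, 0.52, 2.2, 3.67, 0.3, -1.89]]
-110 67 42 [[0.11, 0.53, 2.22, 3.6, 0.37, -1.82]]
-110 67 44 [[0.12, 0.55, 2.24, 3.55, 0.44, -1.77]]
-110 67 47 [[0.13, 0.57, 2.27, 3.51, 0.54, -1.71]]
-110 67 50 [[0.13, 0.6, 2.3, 3.48, 0.65, -1.67]]
-70 67 38 []
-70 67 40 []
-70 67 42 [[0.09, 0.56, 2.13, 3.64, 0.3, -1.89]]
-70 67 44 [[0.09, 0.57, 2.15, 3.58, 0.37, -1.82]]
-70 67 47 [[0.1, 0.6, 2.18, 3.52, 0.47, -1.75]]
-70 67 50 [[0.11, 0.62, 2.21, 3.48, 0.57, -1.7]]
-38 67 38 []
-38 67 40 []
-38 67 42 []
-38 67 44 [[0.08, 0.6, 2.07, 3.61, 0.32, -1.87]]
-38 67 47 [[0.08, 0.62, 2.1, 3.53, 0.41, -1.79]]
-38 67 50 [[0.09, 0.64, 2.13, 3.48, 0.51, -1.73]]
```

Run:
```python
from fk import *
plan(T(PRESS,[-150,0,77]),PRESS[2],39)
o=bot.get_obs();c=cam('wrist');Rt=R.from_euler('xyz',o['tcp_rot']);g=o['tool_pos']-Rt.apply([0,0,19])
# disc pixel for plate pivoted by a about grip, slid by s along tab height
z=R.from_euler('xyz',[0,0,o['tcp_rot'][2]])
for a in (0,3,6,9,12):
    P=z*R.from_euler('y',-a,degrees=True)
    print(a,proj(c,[g+P.apply(p) for p in ([118,35,-27],[118,-35,-27],[76,0,-21])]).round(1).tolist())
```

```text
tcp [517.2  94.4  62.2] now [494.3  96.5  68.4] t 10.4 F [ 0.4  0.5 -4.3]
shift in current axes [ 0.0144 -0.0009  0.019 ] in target axes [ 0.014  -0.0008  0.0193] turn deg [0.33 1.18 0.04]
0 [[229.4, 101.7], [341.0, 101.7], [285.6, 153.8]]
3 [[228.2, 93.4], [342.3, 93.4], [285.6, 148.4]]
6 [[226.8, 85.0], [343.8, 85.1], [285.7, 143.1]]
9 [[225.4, 76.7], [345.3, 76.8], [285.7, 137.9]]
12 [[223.8, 68.3], [347.0, 68.4], [285.7, 132.9]]
```

Disc pixel says the plate pivoted ~10° front-up in the grip during the touch. I'll lower until the bed is just felt, then release it to lie flat and regrasp with a 47° lean (reachable all the way).

Emit:
{"method": "servo_tool", "body": {
  "deltas": [
    [[0.0072, 0, 0.0097], [0.3, 0.6, 0]],
    [[0.0072, -0.0008, 0.0097], [0, 0.6, 0]],
    [[-0.0019, 0, 0.0023], [0, 0, 0]],
    [[-0.0019, 0, 0.0023], [0, 0, 0]],
    [[-0.0013, 0, 0.0016], [0, 0, 0]],
    [[0, 0, 0], [0, 0, 0]]
  ]
}}

```text
time: 11.15
tool_pos: [517.1, 94.3, 53.9]
tcp_rot: [3.14, -0.681, -0.126]
contact_force: [0.1, -0.1, -5.1]
grip_width: 13.8
finger_force: 30.0
```

Run:
```python
from fk import *
plan(T(PRESS,[-150,0,67]),PRESS[2],39); print(bot.get_obs()['joint_positions'].round(2))
```

```text
tcp [517.2  94.4  52.2] now [517.1  94.3  53.9] t 11.15 F [ 0.1 -0.1 -5.1]
shift in current axes [-0.001  -0.      0.0014] in target axes [-0.001  -0.      0.0014] turn deg [0.03 0.   0.06]
[ 0.13  0.48  2.28  3.67  0.33 -1.87]
```

Now tracking is exact. Lower 1.5 mm per row.

Emit:
{"method": "servo_tool", "body": {
  "deltas": [
    [[-0.0009, 0, 0.0012], [0, 0, 0]],
    [[-0.0009, 0, 0.0012], [0, 0, 0]],
    [[0, 0, 0], [0, 0, 0]]
  ]
}}

```text
time: 11.52
tool_pos: [517.4, 94.3, 51.0]
tcp_rot: [3.14, -0.681, -0.126]
contact_force: [-0.6, 0.2, -4.4]
grip_width: 13.6
finger_force: 30.0
```

Emit:
{"method": "servo_tool", "body": {
  "deltas": [
    [[-0.0009, 0, 0.0012], [0, 0, 0]],
    [[-0.0009, 0, 0.0012], [0, 0, 0]],
    [[0, 0, 0], [0, 0, 0]]
  ]
}}

```text
time: 11.9
tool_pos: [517.5, 94.2, 48.0]
tcp_rot: [3.14, -0.681, -0.127]
contact_force: [0.5, -0.1, -4.8]
grip_width: 14.0
finger_force: 30.0
```

Emit:
{"method": "servo_tool", "body": {
  "deltas": [
    [[-0.0009, 0, 0.0012], [0, 0, 0]],
    [[-0.0009, 0, 0.0012], [0, 0, 0]],
    [[0, 0, 0], [0, 0, 0]]
  ]
}}

```text
time: 12.28
tool_pos: [517.6, 94.2, 45.0]
tcp_rot: [3.14, -0.681, -0.126]
contact_force: [-0.4, 0.7, -4.9]
grip_width: 13.8
finger_force: 30.0
```

Emit:
{"method": "servo_tool", "body": {
  "deltas": [
    [[-0.0009, 0, 0.0012], [0, 0, 0]],
    [[-0.0005, 0, 0.0006], [0, 0, 0]],
    [[0, 0, 0], [0, 0, 0]]
  ]
}}

```text
time: 12.65
tool_pos: [517.8, 94.2, 44.5]
tcp_rot: [3.141, -0.685, -0.127]
contact_force: [-11.9, 0.1, 15.5]
grip_width: 13.8
finger_force: 30.0
```

Emit:
{"method": "servo_tool", "body": {
  "deltas": [
    [[0.0006, 0, -0.0008], [0, 0, 0]],
    [[0, 0, 0], [0, 0, 0]]
  ]
}}

```text
time: 12.9
tool_pos: [517.8, 94.2, 44.6]
tcp_rot: [3.141, -0.683, -0.127]
contact_force: [-8.4, 1.2, 7.8]
grip_width: 13.7
finger_force: 30.0
```

Emit:
{"method": "servo_tool", "body": {
  "deltas": [
    [[0, 0, 0], [0, 0, 0]],
    [[0, 0, 0], [0, 0, 0]],
    [[0, 0, 0], [0, 0, 0]],
    [[0, 0, 0], [0, 0, 0]]
  ],
  "fingers": 0.5
}}

```text
time: 13.4
tool_pos: [520.3, 94.1, 45.9]
tcp_rot: [3.141, -0.688, -0.127]
contact_force: [-0.3, -0.2, 5.4]
grip_width: 45.0
finger_force: 3.0
```

Run:
```python
from fk import *
c=cam('wrist'); im=bot.capture('wrist'); cv2.imwrite('pics/w5.png',im[:,:,::-1]); np.savez('w5.npz',K=c[0],D=c[1],C=c[2],R=c[3])
hsv=cv2.cvtColor(im,cv2.COLOR_RGB2HSV)
m=cv2.inRange(hsv,(18,150,120),(32,255,255)); n,l,st,ce=cv2.connectedComponentsWithStats(m)
for i in range(1,n):
    if st[i,4]>150: print('brass',st[i],ce[i].round(1))
w=((im.min(2)>175)).astype(np.uint8); 
for v in (70,80,90,100,110,130,170,200,220):
    xs=np.where(w[v])[0]; print(v,xs.min() if len(xs) else None, xs.max() if len(xs) else None,len(xs))
for ox in (-105,-100,-95): print(ox,proj(c,[T(PRESS,[ox+a,b,z]) for a,b,z in ((70,35,40),(70,-35,40),(28,0,46))]).round(1).tolist())
o=bot.get_obs(); print(o['grip_width'],o['contact_force'])
```

```text
brass [ 255  123   63   56 2710] [285.8 150.6]
brass [272 233  28  39 931] [285.5 253.9]
brass [175 259  12  62 326] [178.9 288.7]
brass [380 259  18  62 513] [390.  290.8]
brass [443 331  46  10 295] [462.2 334.5]
brass [495 330  29   9 211] [509.3 333.6]
brass [390 332  44  10 296] [407.6 335.4]
70 247 280 34
80 230 279 50
90 225 349 125
100 219 353 135
110 218 354 137
130 216 356 94
170 211 361 102
200 208 364 157
220 187 383 169
-105 [[229.2, 106.7], [343.8, 106.8], [286.7, 159.6]]
-100 [[229.8, 100.4], [343.2, 100.5], [286.6, 151.9]]
-95 [[230.4, 94.2], [342.6, 94.3], [286.6, 144.4]]
45.32000900225915 [-0.36299399  0.45159207  5.50079233]
```

View pics/w5.png

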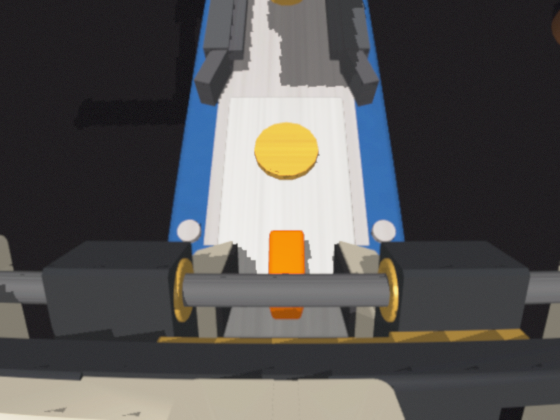

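The plate lies flat on the bed between the cheeks: front edge at row 98 (cols 229–345), disc (286,150.6), tab (286,275) → origin ≈ −99 mm, centred. Regrasp with 47° lean.

Run:
```python
from fk import *
plan(T(PRESS,[-147,0.3,70]),PRESS[2],47)
```

```text
tcp [522.1  94.   57. ] now [520.3  94.1  45.9] t 13.45 F [-0.4  0.5  5.5]
shift in current axes [ 0.0085 -0.0001 -0.0075] in target axes [ 0.0094 -0.0001 -0.0063] turn deg [0.03 7.58 0.02]
```

Emit:
{"method": "servo_tool", "body": {
  "deltas": [
    [[0.0043, 0, -0.0038], [0, 0, 0]],
    [[0.0043, 0, -0.0038], [0, 0, 0]],
    [[0, 0, 0], [0, 3.8, 0]],
    [[0, 0, 0], [0, 3.8, 0]],
    [[0, 0, 0], [0, 0, 0]],
    [[0, 0, 0], [0, 0, 0]]
  ]
}}

```text
time: 14.2
tool_pos: [520.1, 94.0, 55.4]
tcp_rot: [3.14, -0.813, -0.126]
contact_force: [0.7, 0.0, 0.2]
grip_width: 46.2
finger_force: 0.0
```

Run:
```python
from fk import *
plan(T(PRESS,[-147,0.3,70]),PRESS[2],47); print(bot.get_obs()['joint_positions'].round(2))
```

```text
tcp [522.1  94.   57. ] now [520.1  94.   55.4] t 14.2 F [0.7 0.  0.2]
shift in current axes [ 0.0025 -0.0003  0.0003] in target axes [ 0.0025 -0.0003  0.0004] turn deg [0.04 0.4  0.04]
[ 0.16  0.55  2.36  3.52  0.59 -1.69]
```

Emit:
{"method": "servo_tool", "body": {
  "deltas": [
    [[0.0025, 0, 0.0003], [0, 0.3, 0]],
    [[0, 0, 0], [0, 0, 0]],
    [[0, 0, 0], [0, 0, 0]],
    [[0, 0, 0], [0, 0, 0]],
    [[0, 0, 0], [0, 0, 0]],
    [[0, 0, 0], [0, 0, 0]]
  ],
  "fingers": 0.0
}}

```text
time: 14.95
tool_pos: [521.6, 93.7, 56.9]
tcp_rot: [3.14, -0.819, -0.126]
contact_force: [-0.7, -0.8, 2.1]
grip_width: 13.8
finger_force: 30.0
```

Run:
```python
from fk import *
plan(T(PRESS,[-147,0,70]),PRESS[2],47); plan(T(PRESS,[-38,0,70]),PRESS[2],47); o=bot.get_obs(); print(o['grip_width'],o['finger_force'])
c=cam('wrist'); im=bot.capture('wrist')
m=cv2.inRange(cv2.cvtColor(im,cv2.COLOR_RGB2HSV),(18,150,120),(32,255,255)); n,l,st,ce=cv2.connectedComponentsWithStats(m)
for i in range(1,n):
    if st[i,4]>1500: print('brass',st[i],ce[i].round(1))
print(proj(c,[T(PRESS,[-99+28,0,46]),T(PRESS,[-94+28,0,46])]).round(1))
```

```text
tcp [522.1  93.7  57. ] now [521.6  93.7  56.9] t 14.95 F [-0.7 -0.8  2.1]
shift in current axes [ 0.0004 -0.      0.0003] in target axes [ 0.0004 -0.      0.0003] turn deg [0.03 0.06 0.04]
tcp [630.2  79.9  57. ] now [521.6  93.7  56.9] t 14.95 F [-0.7 -0.8  2.1]
shift in current axes [ 0.0749 -0.      0.0799] in target axes [ 0.0748 -0.      0.08  ] turn deg [0.03 0.06 0.04]
13.760116014275551 30.000349581241608
brass [ 257  150   58   49 2228] [285.3 174. ]
brass [  87  331  371   12 2140] [311.8 337.7]
[[286.1 173.3]
 [286.1 166.7]]
```

Emit:
{"method": "servo_tool", "body": {
  "deltas": [
    [[0.00341, 0, 0.00366], [0, 0, 0]],
    [[0.00341, 0, 0.00366], [0, 0, 0]],
    [[0.00341, 0, 0.00366], [0, 0, 0]],
    [[0.00341, 0, 0.00366], [0, 0, 0]],
    [[0.00341, 0, 0.00366], [0, 0, 0]],
    [[0.00341, 0, 0.00366], [0, 0, 0]],
    [[0.00341, 0, 0.00366], [0, 0, 0]],
    [[0.00341, 0, 0.00366], [0, 0, 0]],
    [[0, 0, 0], [0, 0, 0]]
  ]
}}

```text
time: 16.12
tool_pos: [561.3, 88.7, 56.9]
tcp_rot: [3.14, -0.819, -0.126]
contact_force: [-2.6, 0.7, 2.3]
grip_width: 13.7
finger_force: 30.0
```

Run:
```python
from fk import *
plan(T(PRESS,[-38,0,70]),PRESS[2],47)
```

```text
tcp [630.2  79.9  57. ] now [561.3  88.7  56.9] t 16.12 F [-2.6  0.7  2.3]
shift in current axes [0.0475 0.0001 0.0507] in target axes [0.0475 0.     0.0507] turn deg [0.01 0.05 0.05]
```

Front is 11 mm inside the mouth with tiny forces. Continue.

Emit:
{"method": "servo_tool", "body": {
  "deltas": [
    [[0.00341, 0, 0.00366], [0, 0, 0]],
    [[0.00341, 0, 0.00366], [0, 0, 0]],
    [[0.00341, 0, 0.00366], [0, 0, 0]],
    [[0.00341, 0, 0.00366], [0, 0, 0]],
    [[0.00341, 0, 0.00366], [0, 0, 0]],
    [[0.00341, 0, 0.00366], [0, 0, 0]],
    [[0.00341, 0, 0.00366], [0, 0, 0]],
    [[0.00341, 0, 0.00366], [0, 0, 0]],
    [[0.00341, 0, 0.00366], [0, 0, 0]],
    [[0.00341, 0, 0.00366], [0, 0, 0]],
    [[0.00341, 0, 0.00366], [0, 0, 0]],
    [[0.00341, 0, 0.00366], [0, 0, 0]],
    [[0, 0, 0], [0, 0, 0]]
  ]
}}

```text
time: 17.75
tool_pos: [621.0, 81.2, 56.9]
tcp_rot: [3.14, -0.82, -0.126]
contact_force: [-2.1, 2.0, 4.3]
grip_width: 13.8
finger_force: 30.0
```

Emit:
{"method": "servo_tool", "body": {
  "deltas": [
    [[0.0014, 0, 0.0015], [0, 0, 0]],
    [[0.0014, 0, 0.0015], [0, 0, 0]],
    [[0, 0, 0], [0, 0, 0]]
  ]
}}

```text
time: 18.12
tool_pos: [624.5, 80.7, 56.9]
tcp_rot: [3.14, -0.819, -0.126]
contact_force: [-5.5, 1.0, 7.4]
grip_width: 13.9
finger_force: 30.0
```

Emit:
{"method": "servo_tool", "body": {
  "deltas": [
    [[0.0007, 0, 0.0007], [0, 0, 0]],
    [[0.0007, 0, 0.0007], [0, 0, 0]],
    [[0, 0, 0], [0, 0, 0]]
  ]
}}

```text
time: 18.5
tool_pos: [626.3, 80.5, 56.9]
tcp_rot: [3.14, -0.819, -0.126]
contact_force: [-6.9, 1.7, 8.1]
grip_width: 14.5
finger_force: 30.0
```

Emit:
{"method": "servo_tool", "body": {
  "deltas": [
    [[0.0007, 0, 0.0007], [0, 0, 0]],
    [[0.0007, 0, 0.0007], [0, 0, 0]],
    [[0, 0, 0], [0, 0, 0]]
  ]
}}

```text
time: 18.88
tool_pos: [628.2, 80.2, 56.9]
tcp_rot: [3.14, -0.819, -0.126]
contact_force: [-6.5, 0.8, 7.4]
grip_width: 13.6
finger_force: 30.0
```

Emit:
{"method": "servo_tool", "body": {
  "deltas": [
    [[0.0007, 0, 0.0007], [0, 0, 0]],
    [[0.0007, 0, 0.0007], [0, 0, 0]],
    [[0, 0, 0], [0, 0, 0]]
  ]
}}

```text
time: 19.25
tool_pos: [629.5, 80.1, 56.9]
tcp_rot: [3.14, -0.818, -0.126]
contact_force: [-11.2, 0.6, 11.0]
grip_width: 13.7
finger_force: 30.0
```

Emit:
{"method": "servo_tool", "body": {
  "deltas": [
    [[0.0007, 0, 0.0007], [0, 0, 0]],
    [[0, 0, 0], [0, 0, 0]]
  ]
}}

```text
time: 19.5
tool_pos: [629.5, 80.1, 56.8]
tcp_rot: [3.14, -0.817, -0.125]
contact_force: [-20.0, 1.3, 17.0]
grip_width: 13.9
finger_force: 30.0
```

Stop reached (sudden 20 N at the expected place). A touch more, then release.

Emit:
{"method": "servo_tool", "body": {
  "deltas": [
    [[0.0004, 0, 0.0004], [0, 0, 0]],
    [[0, 0, 0], [0, 0, 0]]
  ]
}}

```text
time: 19.75
tool_pos: [629.5, 80.1, 56.8]
tcp_rot: [3.14, -0.816, -0.125]
contact_force: [-23.3, 2.4, 20.3]
grip_width: 13.8
finger_force: 30.0
```

Emit:
{"method": "servo_tool", "body": {
  "deltas": [
    [[0, 0, 0], [0, 0, 0]],
    [[0, 0, 0], [0, 0, 0]],
    [[0, 0, 0], [0, 0, 0]],
    [[0, 0, 0], [0, 0, 0]]
  ],
  "fingers": 0.5
}}

```text
time: 20.25
tool_pos: [632.3, 79.5, 56.6]
tcp_rot: [3.14, -0.819, -0.126]
contact_force: [0.2, 0.3, -0.6]
grip_width: 45.0
finger_force: 0.0
```

Emit:
{"method": "servo_tool", "body": {
  "deltas": [
    [[0, 0, -0.005], [0, 0, 0]],
    [[0, 0, -0.015], [0, 0, 0]],
    [[0, 0, -0.02], [0, 0, 0]],
    [[0, 0, -0.02], [0, 0, 0]],
    [[0, 0, -0.02], [0, 0, 0]],
    [[0, 0, -0.02], [0, 0, 0]],
    [[0, 0, -0.02], [0, 0, 0]],
    [[0, 0, 0], [0, 0, 0]],
    [[0, 0, 0], [0, 0, 0]]
  ]
}}

```text
time: 21.38
tool_pos: [545.5, 90.8, 139.1]
tcp_rot: [3.141, -0.82, -0.126]
contact_force: [-0.1, -1.2, -0.0]
grip_width: 45.8
finger_force: 0.0
```

Run:
```python
from fk import *
c=cam('wrist'); im=bot.capture('wrist'); cv2.imwrite('pics/w6.png',im[:,:,::-1])
o=bot.get_obs(); print(o['joint_positions'].round(2),o['tool_pos'],o['contact_force'])
hsv=cv2.cvtColor(im,cv2.COLOR_RGB2HSV)
for nm,lo,hi in (('brass',(18,150,100),(32,255,255)),('orange',(5,150,100),(16,255,255))):
    m=cv2.inRange(hsv,lo,hi); n,l,st,ce=cv2.connectedComponentsWithStats(m)
    for i in range(1,n):
        if st[i,4]>80: print(nm,st[i],ce[i].round(1))
print('tab top corners',proj(c,[T(PRESS,[-38+a,b,80]) for a in(-15,15) for b in (7,-7)]).round(1).tolist(),'rear edge',proj(c,[T(PRESS,[-60,b,40]) for b in(35,-35)]).round(1).tolist(),'disc',proj(c,T(PRESS,[38,0,46])))
w=im.min(2)
for u in (245,255,310,320): print(u,[int(x) for x in w[130:280:5,u]])
```

```text
[ 0.14  0.33  2.25  3.83  0.3  -2.06] [545.57741907  90.74615559 138.7163488 ] [ 0.68791161  0.1965805  -0.6267507 ]
brass [ 268  125   36   47 1290] [285.6 149.2]
brass [277 188  17  33 527] [285.4 204.1]
brass [172 259  18  62 500] [179.4 289.7]
brass [382 259  18  62 523] [391.6 289.9]
brass [ 160  329  368   14 2028] [386.1 337.1]
orange [ 354   15  206   54 4860] [495.8  40.3]
orange [   0   38  221   30 1146] [109.6  51.3]
orange [277 187  19  57 448] [286.4 228. ]
tab top corners [[276.2, 222.8], [296.3, 222.8], [276.8, 187.9], [295.6, 187.9]] rear edge [[241.5, 256.1], [330.8, 256.1]] disc [[286.0560662  155.31008601]]
245 [111, 111, 109, 106, 105, 94, 87, 107, 101, 105, 111, 74, 88, 148, 211, 232, 230, 232, 237, 236, 237, 238, 238, 239, 240, 176, 227, 231, 230, 108]
255 [113, 109, 105, 102, 100, 97, 108, 111, 157, 145, 136, 230, 205, 239, 238, 238, 238, 238, 238, 238, 237, 239, 238, 239, 239, 188, 224, 227, 228, 108]
310 [143, 144, 142, 143, 142, 142, 142, 141, 141, 142, 140, 140, 140, 138, 139, 232, 238, 238, 237, 237, 237, 237, 237, 237, 237, 184, 227, 229, 230, 108]
320 [67, 66, 65, 66, 65, 66, 66, 65, 65, 65, 65, 64, 118, 140, 138, 229, 237, 236, 236, 237, 236, 237, 237, 237, 238, 179, 228, 229, 229, 108]
```

Plate confirmed home: tab front edge at row 187 and rear plate edge at row 255, both as predicted (188, 256). Now check reach for caging the handle between upper and lower finger.

```bash
cat >> fk.py <<'E'
def hand(q,dx=0): a=np.pi/6-q; return T(PRESS,[62-170*np.cos(a)+dx,149,228+170*np.sin(a)])
def track(pts,Rt,q0,off=19):
    for g in pts:
        q,e=ik(np.array(g)+Rt.apply([0,0,off]),Rt,q0); print(np.round(g),q.round(2).tolist(),'%.1e'%e); q0=q
E
python3 - <<'E'
from fk import *
q0=bot.get_obs()['joint_positions']
for lean in (60,70,80):
  for sg in (90,-90):
    print(lean,sg); Rt=rot(PRESS[2],lean)*R.from_euler('z',sg,degrees=True)
    a=q0.copy(); a[5]=q0[5]+np.radians(sg)
    track([hand(0,-120)+[0,0,0],hand(0),hand(.4),hand(.8)],Rt,a)
E
```

```text
60 90
[469. 251. 313.] [0.6, 0.11, 2.26, 4.14, 0.6, -0.6] 1.8e-01
[589. 235. 313.] [0.43, 0.25, 2.04, 4.14, 0.47, -0.7] 1.2e-01
[567. 238. 249.] [0.49, 0.34, 2.09, 4.14, 0.57, -0.62] 7.6e-02
[572. 238. 182.] [0.51, 0.48, 2.08, 4.14, 0.65, -0.54] 1.8e-02
60 -90
[469. 251. 313.] [0.36, 0.01, 2.29, 3.41, 0.28, -3.11] 3.7e-01
[589. 235. 313.] [0.27, 0.2, 2.08, 3.35, 0.28, -3.11] 3.1e-01
[567. 238. 249.] [0.32, 0.29, 2.17, 3.42, 0.43, -3.11] 2.8e-01
[572. 238. 182.] [0.37, 0.48, 2.21, 3.53, 0.68, -3.11] 2.1e-01
70 90
[469. 251. 313.] [0.69, 0.2, 2.27, 4.14, 0.83, -0.54] 1.1e-01
[589. 235. 313.] [0.51, 0.31, 2.04, 4.14, 0.68, -0.66] 4.5e-02
[567. 238. 249.] [0.57, 0.42, 2.1, 4.14, 0.79, -0.55] 1.3e-03
[572. 238. 182.] [0.56, 0.58, 2.13, 4.0, 0.91, -0.35] 1.5e-12
70 -90
[469. 251. 313.] [0.48, 0.16, 2.4, 3.54, 0.78, -3.11] 3.2e-01
[589. 235. 313.] [0.3, 0.25, 2.15, 3.38, 0.54, -3.11] 2.9e-01
[567. 238. 249.] [0.4, 0.42, 2.25, 3.53, 0.85, -3.11] 2.2e-01
[572. 238. 182.] [0.46, 0.61, 2.24, 3.64, 1.03, -3.11] 1.5e-01
80 90
[469. 251. 313.] [0.76, 0.31, 2.27, 4.14, 1.08, -0.46] 4.4e-02
[589. 235. 313.] [0.55, 0.39, 2.07, 4.04, 0.91, -0.52] 1.1e-15
[567. 238. 249.] [0.59, 0.52, 2.15, 3.98, 1.06, -0.34] 1.6e-09
[572. 238. 182.] [0.58, 0.7, 2.16, 3.9, 1.19, -0.2] 1.1e-15
80 -90
[469. 251. 313.] [0.66, 0.41, 2.42, 3.78, 1.3, -3.11] 2.0e-01
[589. 235. 313.] [0.38, 0.39, 2.22, 3.48, 0.96, -3.11] 2.3e-01
[567. 238. 249.] [0.49, 0.57, 2.26, 3.65, 1.21, -3.11] 1.6e-01
[572. 238. 182.] [0.52, 0.74, 2.23, 3.73, 1.31, -3.11] 1.1e-01
```

Run:
```python
from fk import *
q0=bot.get_obs()['joint_positions']
for yaw in (.1,.25):
  for lean in (65,72):
    print(yaw,lean); Rt=rot(yaw,lean)*R.from_euler('z',90,degrees=True)
    a=q0.copy(); a[5]=q0[5]+np.pi/2
    back_=-100*np.array([np.cos(yaw),np.sin(yaw),0])
    track([hand(0)+back_,hand(0),hand(.4),hand(.8)],Rt,a)
```

```text
0.1 65
[489. 225. 313.] [0.47, 0.07, 2.24, 4.07, 0.43, -0.71] 1.8e-10
[589. 235. 313.] [0.38, 0.22, 2.04, 3.97, 0.34, -0.67] 3.5e-12
[567. 238. 249.] [0.41, 0.32, 2.16, 3.72, 0.53, -0.38] 8.5e-13
[572. 238. 182.] [0.4, 0.49, 2.2, 3.56, 0.71, -0.2] 2.9e-15
0.1 72
[489. 225. 313.] [0.49, 0.13, 2.31, 3.8, 0.64, -0.43] 1.6e-13
[589. 235. 313.] [0.39, 0.26, 2.11, 3.69, 0.55, -0.39] 4.2e-13
[567. 238. 249.] [0.42, 0.39, 2.22, 3.59, 0.76, -0.23] 5.7e-15
[572. 238. 182.] [0.41, 0.57, 2.25, 3.51, 0.95, -0.12] 1.6e-10
0.25 65
[492. 211. 313.] [0.27, 0.02, 2.29, 3.21, 0.3, -0.06] 2.6e-11
[589. 235. 313.] [0.27, 0.2, 2.08, 3.2, 0.28, -0.05] 7.9e-03
[567. 238. 249.] [0.29, 0.3, 2.2, 3.22, 0.49, -0.05] 8.0e-15
[572. 238. 182.] [0.29, 0.47, 2.24, 3.19, 0.71, -0.02] 9.8e-10
0.25 72
[492. 211. 313.] [0.27, 0.08, 2.37, 3.19, 0.57, -0.03] 6.8e-12
[589. 235. 313.] [0.27, 0.24, 2.15, 3.18, 0.51, -0.02] 5.7e-16
[567. 238. 249.] [0.29, 0.37, 2.26, 3.2, 0.75, -0.03] 6.9e-12
[572. 238. 182.] [0.29, 0.56, 2.29, 3.18, 0.97, -0.01] 2.6e-10
```

Run:
```python
from fk import *
o=bot.get_obs(); q0=o['joint_positions']; Rn=R.from_euler('xyz',o['tcp_rot'])
Rt=rot(.1,75)*R.from_euler('z',90,degrees=True)
print('turn total',(Rn.inv()*Rt).as_rotvec(degrees=True).round(2))
R1=rot(-.126,72); print('A: lean only',(Rn.inv()*R1).as_rotvec(degrees=True).round(1),'then',(R1.inv()*Rt).as_rotvec(degrees=True).round(1))
tcp=o['tool_pos']; A=tcp+[-40,0,60]
print('back shift tool',Rn.inv().apply(A-tcp).round(1))
track([A],R1,q0,0); 
P=hand(0)+Rt.apply([0,0,19])-100*np.array([np.cos(.1),np.sin(.1),0])
print('P',P); a=q0.copy();a[5]+=1.57
track([A,(A+P)/2,P,P+[100,10,0]],Rt,a,0)
print('A->P in target axes',Rt.inv().apply(P-A).round(1))
```

```text
turn total [30.47 12.68 81.42]
A: lean only [ 0.1 25.1  0. ] then [12.  -7.3 85.9]
back shift tool [ 16.7   5.1 -70. ]
[506.  91. 199.] [0.24, 0.45, 2.54, 3.53, 1.12, -1.63] 6.9e-12
P [507.2740155  227.27609351 308.08243814]
[506.  91. 199.] [-0.08, 0.54, 2.65, 2.96, 1.36, -0.01] 2.2e-10
[506. 159. 253.] [0.24, 0.28, 2.51, 3.31, 0.97, -0.06] 1.1e-15
[507. 227. 308.] [0.5, 0.16, 2.34, 3.73, 0.74, -0.35] 1.9e-14
[607. 237. 308.] [0.39, 0.29, 2.14, 3.62, 0.64, -0.32] 1.3e-14
A->P in target axes [-135.7 -109.6  -13.5]
```

Emit:
{"method": "servo_tool", "body": {
  "deltas": [
    [[0.004, 0.001, -0.0175], [0, 0, 0]],
    [[0.004, 0.001, -0.0175], [0, 0, 0]],
    [[0.004, 0.001, -0.0175], [0, 0, 0]],
    [[0.004, 0.001, -0.0175], [0, 0, 0]],
    [[0, 0, 0], [0, 6.3, 0]],
    [[0, 0, 0], [0, 6.3, 0]],
    [[0, 0, 0], [0, 6.3, 0]],
    [[0, 0, 0], [0, 6.3, 0]],
    [[0, 0, 0], [1.1, -0.7, 7.8]],
    [[0, 0, 0], [1.1, -0.7, 7.8]],
    [[0, 0, 0], [1.1, -0.7, 7.8]],
    [[0, 0, 0], [1.1, -0.7, 7.8]],
    [[0, 0, 0], [1.1, -0.7, 7.8]],
    [[0, 0, 0], [1.1, -0.7, 7.8]],
    [[0, 0, 0], [1.1, -0.7, 7.8]],
    [[0, 0, 0], [1.1, -0.7, 7.8]],
    [[0, 0, 0], [1.1, -0.7, 7.8]],
    [[0, 0, 0], [1.1, -0.7, 7.8]],
    [[0, 0, 0], [1.1, -0.7, 7.8]],
    [[0, 0, 0], [0, 0, 0]]
  ]
}}

```text
time: 23.92
tool_pos: [500.6, 89.2, 179.9]
tcp_rot: [-1.849, -0.013, -1.483]
contact_force: [0.4, 0.2, -0.6]
grip_width: 45.9
finger_force: 0.0
```

```bash
cat >> fk.py <<'E'
def planh(P,Rt):
    o=bot.get_obs(); Rn=R.from_euler('xyz',o['tcp_rot']); d=P-o['tool_pos']
    print('t',round(o['time'],2),'now',o['tool_pos'].round(1),'P',np.round(P,1),'F',o['contact_force'].round(1),'j',o['joint_positions'].round(2))
    print('cur axes',Rn.inv().apply(d).round(1),'target axes',Rt.inv().apply(d).round(1),'turn',(Rn.inv()*Rt).as_rotvec(degrees=True).round(2))
RH=rot(.1,75)*R.from_euler('z',90,degrees=True)
E
python3 - <<'E'
from fk import *
planh(hand(0)+RH.apply([0,0,19])-100*np.array([np.cos(.1),np.sin(.1),0]),RH)
E
```

```text
t 23.93 now [500.6  89.2 179.9] P [507.3 227.3 308.1] F [ 0.4  0.2 -0.6] j [-0.07  0.62  2.67  2.99  1.44 -0.04]
cur axes [-135.3 -130.1  -17.6] target axes [-136.7 -129.1  -13.4] turn [ 0.92 -0.87  0.52]
```

Emit:
{"method": "servo_tool", "body": {
  "deltas": [
    [[0, 0, 0], [0.9, -0.9, 0.5]],
    [[-0.0137, -0.0129, -0.0013], [0, 0, 0]],
    [[-0.0137, -0.0129, -0.0013], [0, 0, 0]],
    [[-0.0137, -0.0129, -0.0013], [0, 0, 0]],
    [[-0.0137, -0.0129, -0.0013], [0, 0, 0]],
    [[-0.0137, -0.0129, -0.0013], [0, 0, 0]],
    [[-0.0137, -0.0129, -0.0013], [0, 0, 0]],
    [[-0.0137, -0.0129, -0.0013], [0, 0, 0]],
    [[-0.0137, -0.0129, -0.0013], [0, 0, 0]],
    [[-0.0137, -0.0129, -0.0013], [0, 0, 0]],
    [[-0.0137, -0.0129, -0.0013], [0, 0, 0]],
    [[0, 0, 0], [0, 0, 0]],
    [[0, 0, 0], [0, 0, 0]]
  ],
  "fingers": 0.6
}}

```text
time: 25.55
tool_pos: [506.6, 228.1, 308.0]
tcp_rot: [-1.832, -0.002, -1.468]
contact_force: [-0.3, -0.1, -0.7]
grip_width: 55.2
finger_force: 0.0
```

Run:
```python
from fk import *
H=hand(0); planh(H+RH.apply([0,0,19]),RH)
c=cam('wrist'); im=bot.capture('wrist'); cv2.imwrite('pics/w7.png',im[:,:,::-1])
hsv=cv2.cvtColor(im,cv2.COLOR_RGB2HSV); m=cv2.inRange(hsv,(0,140,90),(6,255,255))|cv2.inRange(hsv,(174,140,90),(180,255,255))
n,l,st,ce=cv2.connectedComponentsWithStats(m)
for i in range(1,n):
    if st[i,4]>80: print('red',st[i],ce[i].round(1))
u=R.from_euler('z',PRESS[2])
print('pred ends/mid',proj(c,[H+u.apply([0,d,0]) for d in(-40,0,11,40)]).round(1).tolist(),'top/bot',proj(c,[H+[0,0,12],H-[0,0,12]]).round(1).tolist(), 'TCP',proj(c,bot.get_obs()['tool_pos']))
# second check, from scene & top cameras
for nm in('top','scene'):
    k=cam(nm); s=bot.capture(nm); hs=cv2.cvtColor(s,cv2.COLOR_RGB2HSV); m=cv2.inRange(hs,(0,140,90),(6,255,255))|cv2.inRange(hs,(174,140,90),(180,255,255))
    n,l,st,ce=cv2.connectedComponentsWithStats(m); print(nm,[(st[i].tolist(),ce[i].round(1).tolist()) for i in range(1,n) if st[i,4]>60],proj(k,H))
```

```text
t 25.55 now [506.6 228.1 308. ] P [606.8 237.3 308.1] F [-0.3 -0.1 -0.7] j [ 0.5   0.16  2.34  3.73  0.74 -0.35]
cur axes [  1.2 -26.1  97.2] target axes [  0.9 -26.1  97.2] turn [-0.02  0.12  0.14]
red [ 229  159   32  111 2842] [242.9 214.3]
pred ends/mid [[249.3, 159.3], [248.4, 214.7], [248.2, 228.6], [247.8, 262.5]] top/bot [[230.8, 215.9], [265.6, 213.6]] TCP [[287.39005602 261.0343727 ]]
top [([347, 148, 6, 19, 63], [349.4, 156.1]), ([160, 180, 35, 15, 403], [176.6, 187.1])] [[176.74324395 187.76714746]]
scene [([126, 181, 8, 16, 63], [129.6, 188.7]), ([312, 202, 22, 24, 242], [321.9, 213.5]), ([375, 255, 31, 10, 273], [390.1, 259.4])] [[322.24250802 215.13623339]]
```

Handle seen at rows 159–270, cols 229–261, ~2 mm above prediction: well inside the 55 mm cage. Move on to it.

Emit:
{"method": "servo_tool", "body": {
  "deltas": [
    [[0, -0.0026, 0.0097], [0, 0, 0]],
    [[0, -0.0026, 0.0097], [0, 0, 0]],
    [[0, -0.0026, 0.0097], [0, 0, 0]],
    [[0, -0.0026, 0.0097], [0, 0, 0]],
    [[0, -0.0026, 0.0097], [0, 0, 0]],
    [[0, -0.0026, 0.0097], [0, 0, 0]],
    [[0, -0.0026, 0.0097], [0, 0, 0]],
    [[0, -0.0026, 0.0097], [0, 0, 0]],
    [[0, -0.0026, 0.0097], [0, 0, 0]],
    [[0, -0.0026, 0.0097], [0, 0, 0]],
    [[0, 0, 0], [0, 0, 0]]
  ]
}}

```text
time: 27.08
tool_pos: [607.6, 238.6, 308.9]
tcp_rot: [-1.831, -0.001, -1.469]
contact_force: [0.3, -0.1, 0.7]
grip_width: 55.2
finger_force: 0.0
```

Emit:
{"method": "servo_tool", "body": {
  "deltas": [
    [[0, 0, 0], [0, 0, 0]],
    [[0, 0, 0], [0, 0, 0]],
    [[0, 0, 0], [0, 0, 0]],
    [[0, 0, 0], [0, 0, 0]]
  ],
  "fingers": 0.35
}}

```text
time: 27.58
tool_pos: [606.8, 238.7, 309.0]
tcp_rot: [-1.831, -0.001, -1.468]
contact_force: [-0.6, -0.8, -0.2]
grip_width: 32.3
finger_force: 0.0
```

Run:
```python
from fk import *
for q in (0,.1,.3,.4,.5,.6,.7): print(q,(hand(q)+RH.apply([0,0,19])).round(1),RH.inv().apply(hand(q)-hand(0)).round(1))
planh(hand(0)+RH.apply([0,0,19]),RH); print(bot.get_obs()['grip_width'])
```

```text
0 [606.8 237.3 308.1] [0. 0. 0.]
0.1 [599.1 238.2 293. ] [-1.7 16.6 -3.4]
0.3 [588.4 239.6 260.8] [-4.2 50.4 -5.2]
0.4 [585.5 240.  244. ] [-4.8 67.3 -3.6]
0.5 [584.2 240.1 227.1] [-5.1 84.  -0.4]
0.6 [584.7 240.1 210.1] [ -5.  100.3   4.4]
0.7 [586.8 239.8 193.2] [ -4.5 116.   10.8]
t 27.57 now [606.8 238.7 309. ] P [606.8 237.3 308.1] F [-0.6 -0.8 -0.2] j [ 0.39  0.29  2.14  3.62  0.64 -0.32]
cur axes [1.5 0.9 0. ] target axes [1.5 0.9 0. ] turn [-0.1   0.12  0.1 ]
32.2608216883535
```

Emit:
{"method": "servo_tool", "body": {
  "deltas": [
    [[-0.0004, 0.003, -0.001], [0, 0, 0]],
    [[-0.0004, 0.005, -0.001], [0, 0, 0]],
    [[-0.0004, 0.005, -0.001], [0, 0, 0]],
    [[-0.0004, 0.005, -0.001], [0, 0, 0]],
    [[-0.0004, 0.005, -0.0005], [0, 0, 0]],
    [[-0.0004, 0.005, -0.0005], [0, 0, 0]],
    [[-0.0004, 0.005, 0], [0, 0, 0]],
    [[-0.0004, 0.005, 0], [0, 0, 0]],
    [[-0.0004, 0.005, 0], [0, 0, 0]],
    [[-0.0004, 0.005, 0], [0, 0, 0]],
    [[-0.0002, 0.004, 0], [0, 0, 0]],
    [[0, 0.003, 0], [0, 0, 0]],
    [[0, 0, 0], [0, 0, 0]]
  ]
}}

```text
time: 29.2
tool_pos: [587.6, 241.0, 256.7]
tcp_rot: [-1.831, -0.001, -1.468]
contact_force: [-2.2, 1.5, 4.4]
grip_width: 32.1
finger_force: 2.0
```

Emit:
{"method": "servo_tool", "body": {
  "deltas": [
    [[-0.0001, 0.003, 0.0001], [0, 0, 0]],
    [[-0.0001, 0.003, 0.0001], [0, 0, 0]],
    [[0, 0, 0], [0, 0, 0]]
  ]
}}

```text
time: 29.58
tool_pos: [586.3, 241.1, 251.0]
tcp_rot: [-1.831, -0.001, -1.468]
contact_force: [-1.7, 1.7, 5.5]
grip_width: 32.4
finger_force: 2.1
```

Emit:
{"method": "servo_tool", "body": {
  "deltas": [
    [[-0.0001, 0.003, 0.0001], [0, 0, 0]],
    [[-0.0001, 0.003, 0.0001], [0, 0, 0]],
    [[0, 0, 0], [0, 0, 0]]
  ]
}}

```text
time: 29.95
tool_pos: [585.0, 241.2, 245.3]
tcp_rot: [-1.831, -0.001, -1.468]
contact_force: [-2.0, 1.2, 5.1]
grip_width: 31.9
finger_force: 2.1
```

Emit:
{"method": "servo_tool", "body": {
  "deltas": [
    [[-0.0001, 0.002, 0.0001], [0, 0, 0]],
    [[0, 0.002, 0.0001], [0, 0, 0]],
    [[0, 0, 0], [0, 0, 0]]
  ]
}}

```text
time: 30.32
tool_pos: [584.2, 241.2, 241.6]
tcp_rot: [-1.83, -0.001, -1.468]
contact_force: [-0.8, 2.1, 5.4]
grip_width: 32.0
finger_force: 2.2
```

Emit:
{"method": "servo_tool", "body": {
  "deltas": [
    [[0, 0.002, 0.0001], [0, 0, 0]],
    [[0, 0.002, 0.0001], [0, 0, 0]],
    [[0, 0, 0], [0, 0, 0]]
  ]
}}

```text
time: 30.7
tool_pos: [583.5, 241.2, 237.8]
tcp_rot: [-1.83, -0.001, -1.468]
contact_force: [0.8, 2.8, 4.9]
grip_width: 32.4
finger_force: 2.3
```

Emit:
{"method": "servo_tool", "body": {
  "deltas": [
    [[0, 0.002, 0.0001], [0, 0, 0]],
    [[0, 0.002, 0.0001], [0, 0, 0]],
    [[0, 0, 0], [0, 0, 0]]
  ]
}}

```text
time: 31.08
tool_pos: [582.7, 240.9, 233.7]
tcp_rot: [-1.83, -0.001, -1.468]
contact_force: [2.6, 3.3, 4.6]
grip_width: 32.4
finger_force: 2.5
```

Emit:
{"method": "servo_tool", "body": {
  "deltas": [
    [[0, 0.002, 0.0001], [0, 0, 0]],
    [[0, 0.002, 0.0001], [0, 0, 0]],
    [[0, 0, 0], [0, 0, 0]]
  ]
}}

```text
time: 31.45
tool_pos: [581.9, 240.6, 229.7]
tcp_rot: [-1.831, -0.001, -1.469]
contact_force: [3.4, 3.6, 4.6]
grip_width: 32.2
finger_force: 2.7
```

Emit:
{"method": "servo_tool", "body": {
  "deltas": [
    [[-0.0004, 0.0019, 0.0007], [0, 0, 0]],
    [[-0.0003, 0.0019, 0.0007], [0, 0, 0]],
    [[0, 0, 0], [0, 0, 0]]
  ]
}}

```text
time: 31.82
tool_pos: [581.5, 240.7, 225.0]
tcp_rot: [-1.832, -0.001, -1.47]
contact_force: [-1.0, 0.1, 5.1]
grip_width: 32.3
finger_force: 2.5
```

Emit:
{"method": "servo_tool", "body": {
  "deltas": [
    [[-0.0002, 0.0019, 0.0007], [0, 0, 0]],
    [[-0.0002, 0.0019, 0.0007], [0, 0, 0]],
    [[0, 0, 0], [0, 0, 0]]
  ]
}}

```text
time: 32.2
tool_pos: [581.7, 240.9, 220.9]
tcp_rot: [-1.832, -0.001, -1.47]
contact_force: [-1.9, 0.0, 5.7]
grip_width: 32.4
finger_force: 2.5
```

Emit:
{"method": "servo_tool", "body": {
  "deltas": [
    [[0, 0.0019, 0.0006], [0, 0, 0]],
    [[0, 0.0019, 0.0006], [0, 0, 0]],
    [[0, 0, 0], [0, 0, 0]]
  ]
}}

```text
time: 32.58
tool_pos: [581.9, 241.0, 217.0]
tcp_rot: [-1.832, -0.001, -1.47]
contact_force: [-2.2, 0.2, 5.7]
grip_width: 32.2
finger_force: 2.5
```

Emit:
{"method": "servo_tool", "body": {
  "deltas": [
    [[0, 0.0019, 0.0006], [0, 0, 0]],
    [[0, 0.0019, 0.0006], [0, 0, 0]],
    [[0, 0, 0], [0, 0, 0]]
  ]
}}

```text
time: 32.95
tool_pos: [582.1, 241.0, 213.1]
tcp_rot: [-1.832, -0.001, -1.47]
contact_force: [-2.9, -0.8, 5.8]
grip_width: 32.3
finger_force: 2.6
```

Emit:
{"method": "servo_tool", "body": {
  "deltas": [
    [[0, 0.0019, 0.0007], [0, 0, 0]],
    [[0, 0.0019, 0.0007], [0, 0, 0]],
    [[0, 0, 0], [0, 0, 0]]
  ]
}}

```text
time: 33.33
tool_pos: [582.9, 241.1, 210.4]
tcp_rot: [-1.829, -0.001, -1.47]
contact_force: [-3.9, -1.2, 9.8]
grip_width: 31.8
finger_force: 4.3
```

Emit:
{"method": "servo_tool", "body": {
  "deltas": [
    [[0, 0.0019, 0.0007], [0, 0, 0]],
    [[0, 0.0019, 0.0007], [0, 0, 0]],
    [[0, 0, 0], [0, 0, 0]]
  ]
}}

```text
time: 33.7
tool_pos: [583.6, 241.2, 207.7]
tcp_rot: [-1.826, -0.0, -1.471]
contact_force: [-5.5, -0.4, 13.9]
grip_width: 32.1
finger_force: 6.0
```

Stiffening felt at z≈212. Press to an extra of ~14 N.

Emit:
{"method": "servo_tool", "body": {
  "deltas": [
    [[0, 0.0019, 0.0007], [0, 0, 0]],
    [[0, 0.0019, 0.0007], [0, 0, 0]],
    [[0, 0, 0], [0, 0, 0]]
  ]
}}

```text
time: 34.08
tool_pos: [584.4, 241.4, 205.1]
tcp_rot: [-1.823, 0.0, -1.471]
contact_force: [-6.5, -1.3, 17.7]
grip_width: 32.1
finger_force: 7.7
```

Emit:
{"method": "servo_tool", "body": {
  "deltas": [
    [[0, 0.001, 0.0004], [0, 0, 0]],
    [[0, 0, 0], [0, 0, 0]]
  ]
}}

```text
time: 34.33
tool_pos: [584.6, 241.4, 204.4]
tcp_rot: [-1.822, 0.0, -1.471]
contact_force: [-6.2, -2.7, 17.8]
grip_width: 32.3
finger_force: 8.0
```

Emit:
{"method": "servo_tool", "body": {
  "deltas": [
    [[0, 0, 0], [0, 0, 0]],
    [[0, 0, 0], [0, 0, 0]],
    [[0, 0, 0], [0, 0, 0]],
    [[0, 0, 0], [0, 0, 0]],
    [[0, 0, 0], [0, 0, 0]],
    [[0, 0, 0], [0, 0, 0]],
    [[0, 0, 0], [0, 0, 0]],
    [[0, 0, 0], [0, 0, 0]],
    [[0, 0, 0], [0, 0, 0]]
  ]
}}

```text
time: 35.45
tool_pos: [584.6, 241.4, 204.3]
tcp_rot: [-1.822, 0.0, -1.471]
contact_force: [-7.0, -1.9, 17.6]
grip_width: 32.4
finger_force: 7.8
```

Emit:
{"method": "servo_tool", "body": {
  "deltas": [
    [[0, -0.0015, -0.0006], [0, 0, 0]],
    [[0, -0.0019, -0.0007], [0, 0, 0]],
    [[0, -0.0019, -0.0007], [0, 0, 0]],
    [[0, -0.0024, -0.0008], [0, 0, 0]],
    [[0, -0.0024, -0.0008], [0, 0, 0]],
    [[0, -0.0024, -0.0007], [0, 0, 0]],
    [[0, -0.0024, -0.0007], [0, 0, 0]],
    [[0, -0.0024, -0.0006], [0, 0, 0]],
    [[0, -0.0024, -0.0006], [0, 0, 0]],
    [[0, -0.0024, -0.0005], [0, 0, 0]],
    [[0, -0.0024, -0.0004], [0, 0, 0]],
    [[0, -0.0024, -0.0003], [0, 0, 0]],
    [[0, -0.0024, -0.0003], [0, 0, 0]],
    [[0, -0.0025, -0.0002], [0, 0, 0]],
    [[0, -0.0025, -0.0001], [0, 0, 0]],
    [[0, -0.0025, 0], [0, 0, 0]]
  ]
}}

```text
time: 37.45
tool_pos: [585.5, 241.3, 237.8]
tcp_rot: [-1.832, -0.001, -1.47]
contact_force: [1.3, -3.8, 3.6]
grip_width: 32.1
finger_force: 2.3
```

Run:
```python
from fk import *
planh(hand(.4)+RH.apply([0,0,19]),RH)
```

```text
t 37.45 now [585.5 241.3 237.8] P [585.5 240.  244. ] F [ 1.3 -3.8  3.6] j [ 0.43  0.44  2.24  3.55  0.88 -0.19]
cur axes [ 1.3 -6.  -1.8] target axes [ 1.3 -6.  -1.8] turn [-0.04  0.01  0.06]
```

Emit:
{"method": "servo_tool", "body": {
  "deltas": [
    [[0.0001, -0.0026, -0.0001], [0, 0, 0]],
    [[0.0001, -0.0026, 0], [0, 0, 0]],
    [[0.0001, -0.0026, 0], [0, 0, 0]],
    [[0.0001, -0.0026, 0], [0, 0, 0]],
    [[0.0001, -0.0026, 0], [0, 0, 0]],
    [[0.0001, -0.0026, 0], [0, 0, 0]],
    [[0.0001, -0.0026, 0.0001], [0, 0, 0]],
    [[0.0001, -0.0026, 0.0001], [0, 0, 0]],
    [[0.0001, -0.0026, 0.0001], [0, 0, 0]],
    [[0.0001, -0.0026, 0.0002], [0, 0, 0]],
    [[0.0001, -0.0026, 0.0002], [0, 0, 0]],
    [[0.0001, -0.0026, 0.0002], [0, 0, 0]],
    [[0.0001, -0.0026, 0.0003], [0, 0, 0]],
    [[0.0001, -0.0026, 0.0003], [0, 0, 0]],
    [[0.0001, -0.0026, 0.0003], [0, 0, 0]],
    [[0.0001, -0.0026, 0.0003], [0, 0, 0]],
    [[0.0001, -0.0026, 0.0004], [0, 0, 0]],
    [[0.0001, -0.0026, 0.0004], [0, 0, 0]]
  ]
}}

```text
time: 39.7
tool_pos: [600.5, 242.1, 282.6]
tcp_rot: [-1.831, -0.001, -1.468]
contact_force: [2.5, -2.2, 1.9]
grip_width: 32.0
finger_force: 1.2
```

Emit:
{"method": "servo_tool", "body": {
  "deltas": [
    [[0.0001, -0.002, 0.0004], [0, 0, 0]],
    [[0.0001, -0.002, 0.0004], [0, 0, 0]],
    [[0.0001, -0.002, 0.0004], [0, 0, 0]],
    [[0.0001, -0.002, 0.0004], [0, 0, 0]],
    [[0.0001, -0.002, 0.0004], [0, 0, 0]],
    [[0.0001, -0.002, 0.0004], [0, 0, 0]],
    [[0, -0.0015, 0.0003], [0, 0, 0]],
    [[0, -0.0015, 0.0003], [0, 0, 0]],
    [[0, 0, 0], [0, 0, 0]]
  ]
}}

```text
time: 40.83
tool_pos: [607.3, 242.2, 296.5]
tcp_rot: [-1.831, -0.001, -1.468]
contact_force: [2.4, -1.5, 1.7]
grip_width: 32.3
finger_force: 1.0
```

Emit:
{"method": "servo_tool", "body": {
  "deltas": [
    [[0.0002, -0.0015, 0], [0, 0, 0]],
    [[0.0002, -0.0015, 0], [0, 0, 0]],
    [[0.0002, -0.0015, 0], [0, 0, 0]],
    [[0.0002, -0.0015, 0], [0, 0, 0]],
    [[0.0002, -0.0015, 0], [0, 0, 0]],
    [[0.0002, -0.0015, 0], [0, 0, 0]],
    [[0, 0, 0], [0, 0, 0]]
  ]
}}

```text
time: 41.7
tool_pos: [609.4, 241.1, 304.6]
tcp_rot: [-1.832, -0.001, -1.468]
contact_force: [0.2, 0.7, -0.0]
grip_width: 31.9
finger_force: 0.0
```

```bash
cat > red.py <<'E'
from fk import *
H=hand(0)
for nm in('top','scene','wrist'):
    k=cam(nm); s=bot.capture(nm); hs=cv2.cvtColor(s,cv2.COLOR_RGB2HSV); m=cv2.inRange(hs,(0,140,90),(6,255,255))|cv2.inRange(hs,(174,140,90),(180,255,255))
    n,l,st,ce=cv2.connectedComponentsWithStats(m); print(nm,[(st[i].tolist(),ce[i].round(1).tolist()) for i in range(1,n) if st[i,4]>60],proj(k,[H,hand(.1)]).round(1).tolist())
planh(H+RH.apply([0,0,19]),RH)
E
python3 red.py
```

```text
top [([347, 148, 6, 19, 66], [349.4, 156.2]), ([160, 180, 8, 9, 69], [163.6, 184.2]), ([181, 182, 14, 13, 100], [188.4, 187.5])] [[176.7, 187.8], [177.5, 192.2]]
scene [([126, 181, 8, 16, 63], [129.6, 188.7]), ([322, 215, 11, 11, 70], [327.0, 220.1]), ([375, 255, 31, 10, 274], [390.0, 259.4])] [[322.2, 215.1], [324.8, 218.7]]
wrist [([261, 201, 44, 71, 1519], [281.6, 235.0]), ([249, 307, 45, 31, 872], [266.9, 324.0])] [[280.7, 275.6], [321.7, 283.2]]
t 41.85 now [609.4 241.2 304.6] P [606.8 237.3 308.1] F [-0.5  0.2  0.2] j [ 0.4   0.3   2.13  3.62  0.65 -0.32]
cur axes [ 3.6 -2.6 -3.8] target axes [ 3.6 -2.6 -3.8] turn [-0.05  0.12  0.11]
```

Lever is at its top stop (no force, handle back at the same pixels). Open and retreat.

Emit:
{"method": "servo_tool", "body": {
  "deltas": [
    [[0, -0.0015, 0], [0, 0, 0]],
    [[0, -0.0015, 0], [0, 0, 0]],
    [[0, 0, 0], [0, 0, 0]],
    [[0, 0, 0], [0, 0, 0]],
    [[0, 0, 0], [0, 0, 0]]
  ],
  "fingers": 0.6
}}

```text
time: 42.48
tool_pos: [610.4, 241.3, 307.9]
tcp_rot: [-1.831, -0.001, -1.468]
contact_force: [0.1, -0.8, -0.7]
grip_width: 55.0
finger_force: 0.0
```

Emit:
{"method": "servo_tool", "body": {
  "deltas": [
    [[0, 0.0013, -0.005], [0, 0, 0]],
    [[0, 0.0026, -0.0097], [0, 0, 0]],
    [[0, 0.0026, -0.0097], [0, 0, 0]],
    [[0, 0.0026, -0.0097], [0, 0, 0]],
    [[0, 0.0026, -0.0097], [0, 0, 0]],
    [[0, 0.0026, -0.0097], [0, 0, 0]],
    [[0, 0.0026, -0.0097], [0, 0, 0]],
    [[0, 0.0026, -0.0097], [0, 0, 0]],
    [[0, 0.0026, -0.0097], [0, 0, 0]],
    [[0, 0.0026, -0.0097], [0, 0, 0]],
    [[0, 0.0013, -0.005], [0, 0, 0]],
    [[0, 0, 0], [0, 0, 0]],
    [[0, 0, 0], [0, 0, 0]]
  ]
}}

```text
time: 44.1
tool_pos: [510.4, 231.1, 308.0]
tcp_rot: [-1.831, -0.001, -1.468]
contact_force: [0.5, -0.1, 0.9]
grip_width: 55.1
finger_force: 0.0
```

```bash
python3 red.py
python3 - <<'E'
from fk import *
# plate check in scene/top vs the first pictures: orange blobs
for nm in('top','scene'):
    s=bot.capture(nm); hs=cv2.cvtColor(s,cv2.COLOR_RGB2HSV); m=cv2.inRange(hs,(5,150,90),(14,255,255)); n,l,st,ce=cv2.connectedComponentsWithStats(m)
    print(nm,[ce[i].round(1).tolist() for i in range(1,n) if st[i,4]>20],'tab pred',proj(cam(nm),T(PRESS,[-38,0,70])))
    a=cv2.imread(f'pics/{nm}0.png')[:,:,::-1]; d=(np.abs(a.astype(int)-s).max(2)>45).astype(np.uint8); d=cv2.morphologyEx(d,cv2.MORPH_OPEN,np.ones((3,3)))
    n,l,st,ce=cv2.connectedComponentsWithStats(d); print('changed',[st[i].tolist() for i in range(1,n) if st[i,4]>40])
E
```

```text
top [([416, 96, 16, 9, 63], [422.3, 100.2]), ([347, 148, 6, 19, 64], [349.4, 156.0]), ([160, 180, 35, 15, 395], [176.7, 187.1])] [[176.7, 187.8], [177.5, 192.2]]
scene [([126, 181, 8, 16, 63], [129.6, 188.7]), ([312, 202, 21, 24, 240], [321.9, 213.4]), ([375, 255, 31, 10, 270], [390.0, 259.4])] [[322.2, 215.1], [324.8, 218.7]]
wrist [([229, 156, 33, 113, 2966], [243.6, 212.6])] [[249.3, 213.0], [273.8, 216.9]]
t 44.25 now [510.4 230.9 307.8] P [606.8 237.3 308.1] F [-0.8 -0.4 -0. ] j [ 0.5   0.17  2.33  3.73  0.74 -0.35]
cur axes [  3.5 -25.1  93.2] target axes [  3.3 -25.2  93.1] turn [-0.1   0.1   0.09]
top [[449.2, 155.7], [406.4, 279.7]] tab pred [[249.5498275  192.98979336]]
changed [[248, 191, 7, 8, 50], [153, 216, 39, 38, 873], [225, 216, 9, 9, 74], [339, 227, 29, 52, 1374], [209, 253, 8, 12, 52], [153, 259, 65, 140, 5358], [196, 259, 8, 12, 65], [235, 335, 186, 85, 10361], [430, 368, 130, 52, 3982], [209, 380, 11, 13, 111], [253, 388, 11, 9, 55], [157, 394, 74, 26, 1491], [302, 408, 11, 12, 76]]
scene [[164.9, 168.8]] tab pred [[278.56693619 249.11180979]]
changed [[283, 0, 11, 14, 107], [287, 0, 37, 71, 1100], [348, 0, 40, 55, 1258], [452, 0, 42, 11, 268], [506, 0, 18, 13, 106], [517, 0, 37, 24, 384], [428, 9, 63, 84, 3127], [505, 9, 8, 10, 58], [488, 27, 47, 63, 1685], [273, 35, 20, 33, 373], [361, 62, 12, 26, 227], [433, 75, 13, 12, 76], [429, 86, 9, 8, 57], [367, 90, 33, 40, 892], [459, 91, 9, 8, 52], [444, 92, 69, 71, 1964], [417, 109, 33, 15, 246], [402, 113, 11, 11, 65], [413, 120, 17, 9, 96], [353, 125, 59, 53, 1467], [411, 133, 21, 24, 320], [343, 169, 31, 30, 478], [252, 173, 46, 30, 730], [386, 173, 10, 13, 81], [409, 174, 40, 22, 390], [377, 183, 8, 18, 98], [351, 192, 40, 24, 408], [273, 245, 12, 14, 143], [309, 259, 8, 8, 51]]
```

Lever is up, tab sits at its home pixel, and nothing else moved apart from the arm. Hand in.

```bash
python3 -c "
from plant import bot
print(bot.close_job())"
```

```text
the job is handed in; nothing more can be done
None
```

The plate is home against the stop and released. I pressed the disc at an estimated 70 N (about 12 N extra at the handle), held it for just over a second and eased the lever back to its top stop. I handed the job in at about 44 s; no verdict came back.

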